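Reassemble the bench test set: batteries, battery door and knobs

ROBOT

A 7-joint arm with a two-finger parallel gripper is mounted at the origin on the work surface. World frame = base frame: x ahead of the robot, y to its left, z up, the work surface at z = 0. Lengths are in mm, angles in rad, forces in N, time in s.
With the tool pointing down it reaches from about 400 to 850 mm from the base axis. Payload 10.4 kg.
Tool frame: the origin (TCP) lies between the finger pads; the fingertips stand 17 mm ahead of it and the grasp point (between the pads) lies 2 mm behind it; x points along the fingers, z is the direction in which the jaws open and shut, and the axes are right-handed (so a half turn about x gives the same grasp; the last joint's range is limited). The gripper opens to 85 mm and grips with 20 to 120 N. Pads are 22 mm wide; open, the fingers measure 114 mm over their backs; the gripper's body (76 mm by 85 mm) begins 54 mm behind the grasp point. The pads swing forward as they close: fully open they stand 13 mm farther back than shut.
Start: joints at [1.122, 0.332, -0.065, 1.46, 0.022, 1.35, -0.088], TCP at [258.178, -569.204, 248.338] pointing down, gripper open.
Joint ranges: [-2.6, 2.6], [-0.5, 2.12], [-1.47, 1.34], [0.16, 2.42], [-1.27, 4.41], [0.06, 2.06], [-2.6, 2.6]. Speed limits (rad/s): [2.22, 2.22, 2.79, 2.79, 3.14, 3.14, 3.14].

INTERFACE

Orientations are given as a 3x3 rotation matrix whose columns are the frame's x, y, z axes.
In Python, from station import r, optics gives the robot as it stands. The module is installed in compiled form; this text tells all that it offers.
- The arm moves only by the tool step_arm, never from a script. Its argument "steps" is text: rows parted by semicolons, each of 6 numbers parted by spaces: the shift along the tool's x, y, z in mm, then the turn, a rotation vector about the tool's x, y, z in rad. A call has exactly 5 rows; each row shifts and turns the commanded pose from where the row before left it, along the tool's axes as they then stand; what a row does not reach is not made up. A row lasts 1/8 s, in which the tool goes at most 62.5 mm and 10.7 degrees, less where a joint would pass 70% of its speed; a pose out of reach is approached as far as the arm can. A call is refused whole if a number of a shift passes 62.5 or a number of a turn 0.188, either way. A call with a gripper value outside its range is refused whole. "gripper" is the gripper command: -1 is shut, 1 is fully open, values between are in proportion, set as the call begins (left out, the last holds). The fingers move at their own pace and stop on an object; "force" is the grip in N (left out, the last holds). Time passes only in rows, so rows that do not move let the fingers close, or fill a call up. It gives the time, the measured TCP pose, the force and the opening at its end, in the units of the state.
- r.sense(): the state, without advancing time (a new reading comes with each control period).
- optics.snapshot(name): name is "scene" or "top" or "wrist"; returns the picture (384x512x3 uint8, red, green, blue); there is no depth.
- optics.camera_info(name): a dict with "fov_y" (degrees; the focal length in pixels is half the picture's height over the tangent of half this angle, whatever the lens; pixels are square), "cx", "cy" (the principal point, pixels), "R" (3x3) and "t" (3): a world point X has camera coordinates R X + t; the wrist camera has in their place "tool_from_camera" (4x4, takes a point from camera to tool coordinates, whose origin is the TCP and whose axes are the tool frame's). Camera axes: x right, y down, z forward; pixel columns grow to the right and rows downward; lengths in mm; the calibration is good to about 2 mm. A picture is of the moment at which its call begins: read the wrist's pose just before it. camera_info takes no time and is no camera call.
- r.job_done(): hands the job in, once; it reports no verdict.
The state is a dict: "time_s": time; "joint_pos": joint angles; "qd": joint speeds; "joint_efforts": joint torques, N m; "ee_pos": TCP position; "eef_rot": TCP orientation; "ft_force": force on the tool from outside, world axes, zero at the start; "wrist_torque": the same for the moment, N m; "width": finger opening in mm.
Only numpy, scipy, OpenCV 4.12 (cv2) and the standard library are available. Lean on these libraries where they do the work, as an engineer would, in place of code of your own. Each camera call takes 0.05 s, during which the arm holds its last target.

TASK

Get the repaired test set ready for use: stand the two battery packs in its battery bay, one in each slot and right down on the floor, then swing the bay door over and press it until it is fully shut on its catch. Fit every control knob lying on the bench onto a bare square shaft of the panel, one to a shaft, turned to match the square and pushed fully home; with fewer knobs than shafts the spare shaft stays bare. The knobs may go on before or after the batteries; leave everything else on the bench where it is.

Things in the scene. Friction and masses are not known exactly. Their poses are not given: they have to be found in the camera images.
- tester: the test set, fixed: aluminium case 200 mm (own x) by 360 (own y -190 to +170) by 100 high, control panel facing up. Origin on the bench under it, z up. Three shafts on the panel at own y > 0; battery bay with its door at the -y end. A catch housing (30 x 18 mm, 26 high) stands on the panel at own (0, -11) mm
- shaft0: fixed square steel shaft rising from the panel: 16 mm wide, 24 high, the top 7 mm tapering to 11 wide. Origin: centre of its foot, level with the panel; own x, y parallel to its flats. Each shaft stands at an angle of its own and does not turn. A knob fully home rests on the panel, its origin on this origin
- shaft1: fixed square steel shaft rising from the panel: 16 mm wide, 24 high, the top 7 mm tapering to 11 wide. Origin: centre of its foot, level with the panel; own x, y parallel to its flats. Each shaft stands at an angle of its own and does not turn. A knob fully home rests on the panel, its origin on this origin
- shaft2: fixed square steel shaft rising from the panel: 16 mm wide, 24 high, the top 7 mm tapering to 11 wide. Origin: centre of its foot, level with the panel; own x, y parallel to its flats. Each shaft stands at an angle of its own and does not turn. A knob fully home rests on the panel, its origin on this origin
- knob0: loose black knob, 90 g, perhaps absent: square hub 40 mm wide (z 0 to 26), round disc 64 mm in diameter (z 26 to 32), on it a grip bar 60 mm long (own x), 14 thick (own y), z 32 to 62, bright strip on top. Blind square bore 18 mm wide, 26 deep in the middle of the underside, sides along own x and y; goes on in any of four quarter turns. Origin: centre of underside, z up
- knob1: loose black knob, 90 g, perhaps absent: square hub 40 mm wide (z 0 to 26), round disc 64 mm in diameter (z 26 to 32), on it a grip bar 60 mm long (own x), 14 thick (own y), z 32 to 62, bright strip on top. Blind square bore 18 mm wide, 26 deep in the middle of the underside, sides along own x and y; goes on in any of four quarter turns. Origin: centre of underside, z up
- knob2: loose black knob, 90 g, perhaps absent: square hub 40 mm wide (z 0 to 26), round disc 64 mm in diameter (z 26 to 32), on it a grip bar 60 mm long (own x), 14 thick (own y), z 32 to 62, bright strip on top. Blind square bore 18 mm wide, 26 deep in the middle of the underside, sides along own x and y; goes on in any of four quarter turns. Origin: centre of underside, z up
- pack0: loose grey battery pack, 280 g: body 46 mm (own x) by 100 (own y) by 38 high; black grip rib across the middle of its top, 40 mm long (own x), 14 thick (own y), z 38 to 68. Origin: centre of the underside, z up. Either way round will do
- pack1: loose grey battery pack, 280 g: body 46 mm (own x) by 100 (own y) by 38 high; black grip rib across the middle of its top, 40 mm long (own x), 14 thick (own y), z 38 to 68. Origin: centre of the underside, z up. Either way round will do
- slot0 (a point): centre of the floor of the nearer (own x = -29 mm) slot of the battery bay, 20 mm above the bench, axes as the test set's. Slot 52 mm (x) by 120 (y), 80 mm deep from the case's top; the 6 mm divider between the slots rises 45 mm from the floor. A pack stands in it with its long side along y; fingers astride its rib have the slot's 120 mm (y) to open in
- slot1 (a point): centre of the floor of the farther (own x = +29 mm) slot of the battery bay, 20 mm above the bench, axes as the test set's. Slot 52 mm (x) by 120 (y), 80 mm deep from the case's top; the 6 mm divider between the slots rises 45 mm from the floor. A pack stands in it with its long side along y; fingers astride its rib have the slot's 120 mm (y) to open in
- bay_door (a joint): bay door angle, rad: 0 shut, up to 2.3 open (past upright, leaning out to the test set's -y). Grey plate 128 mm wide (x), 8 thick, 143 from hinge to free edge. A stiff hinge holds it where left (1.5 N at the edge moves it). At about 0.1 its edge meets a sprung ball catch; 12 to 18 N pressed down near the edge snaps it past, under 0.02, where it stays
- door_hinge (a point): middle of the door's hinge line, which runs along the test set's x at own y = -175 mm, 106 mm above the bench (mid thickness of the shut door, whose outer face is then 110 mm above the bench). It turns with the door
- door_edge (a point): middle of the door's free edge, 143 mm from the hinge line, at mid thickness; moves with the door
- spool: bystander: steel solder spool standing on end, 56 mm in diameter, 50 mm high, among the knobs. Origin under its centre
- capacitor: bystander: blue and bright capacitor can, upright, 44 mm in diameter, 62 mm high plus two 7 mm terminals, among the knobs. Origin under its centre
- multimeter: bystander: black multimeter lying flat, 150 x 80 x 34 mm. Origin under its centre
- screwdriver: bystander: screwdriver lying on the bench, 190 mm long. Origin near its middle
- flux_jar: bystander: small jar, 60 mm in diameter, 70 mm high. Origin under its centre
- transformer: bystander: small transformer, 66 x 56 x 55 mm. Origin under its centre
- carton: bystander: cardboard carton, 70 x 90 x 60 mm. Origin under its centre
Things that resemble listed ones, but are neither listed nor needed, are in the scene too. What is shaped like the knob1 but pink or purple is not meant.

How it is judged:
By the outcome, as a careful person would: the job done as asked, in the order asked, and still so for the second after the job is handed in, with the robot touching nothing.
Of knob0, knob1, knob2 only 2 to 3 are there at a start; the rules pass over those that are not, and their reading is None.
At some moment in a run one of knob0, knob1, knob2, pack0, pack1 may be knocked a few centimetres aside while the robot is not near it.
It also fails if it takes over 210 s, if anything falls off the work surface, if the arm or the gripper's body presses on something with over 40 N, if the wrist force passes 120 N, or if a joint passes its speed limit or range.

## Working session

There is one attempt and no reset: what is moved stays moved. The work goes in short steps, Python scripts to look and compute and a tool call to move; the robot and the scene stay as the last step left them, time stands still between calls to the robot, and variables do not carry over. Pictures are saved under pics/ and viewed, and the job is handed in when it is done.

Besides the shell and the picture viewer there is one more tool, called after "Emit:" in YAML: its name, and indented under it one key for each argument. step_arm: Moves the arm, as the interface text tells. Its arguments: {"type":"object","properties":{"steps":{"type":"string"},"gripper":{"type":"number"},"force":{"type":"number"}},"required":["steps"]}

```bash
mkdir -p pics; ls; python3 - <<'E'
from station import r, optics
import cv2, numpy as np
np.set_printoptions(precision=4,suppress=True)
print(r.sense())
for n in ["scene","top","wrist"]:
    print(n,optics.camera_info(n))
    cv2.imwrite(f"pics/{n}0.png",optics.snapshot(n)[:,:,::-1])
E
```

```text
pics
{'time_s': 0.0, 'joint_pos': array([ 1.1224,  0.3328, -0.0647,  1.461 ,  0.0216,  1.3499, -0.0885]), 'qd': array([ 0.0004,  0.0006, -0.0015, -0.0004,  0.0021,  0.    , -0.001 ]), 'joint_efforts': array([  0.0004, -62.5433,   0.0497, -39.1606,   0.0163,   0.0099,
        -0.    ]), 'ee_pos': array([ 258.0199, -568.8595,  247.5184]), 'eef_rot': array([[-0.0006,  0.9107,  0.4131],
       [ 0.0013,  0.4131, -0.9107],
       [-1.    , -0.    , -0.0014]]), 'ft_force': array([ 0.2259, -0.1976, -0.1104]), 'wrist_torque': array([-0.0028, -0.0072,  0.0219]), 'width': 85.48931589193458}
scene {'fov_y': 50.1703627950738, 'cx': 263.4748876398546, 'cy': 186.52743986378204, 'R': array([[ 0.7108,  0.7033,  0.0012],
       [ 0.4504, -0.4538, -0.7689],
       [-0.5403,  0.5471, -0.6394]]), 't': array([-427.883 , -115.5985, 1380.5305])}
top {'fov_y': 43.942472013342844, 'cx': 255.37736768983106, 'cy': 193.61542999275323, 'R': array([[-0.0115, -0.9999, -0.0056],
       [-0.9962,  0.0119, -0.086 ],
       [ 0.086 ,  0.0046, -0.9963]]), 't': array([  93.8057,  517.5849, 1433.0492])}
wrist {'fov_y': 60.763930223806526, 'cx': 258.2397061759274, 'cy': 190.8775772126989, 'tool_from_camera': array([[  -0.0005,   -0.3159,    0.9488, -125.4464],
       [  -0.0009,   -0.9488,   -0.3159,   81.3436],
       [   1.    ,   -0.001 ,    0.0002,    0.5287],
       [   0.    ,    0.    ,    0.    ,    1.    ]])}
```

View pics/scene0.png

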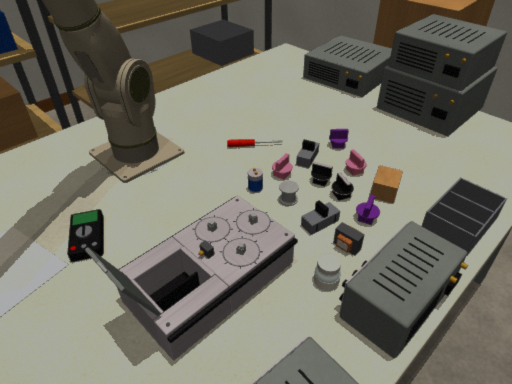

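View pics/top0.png

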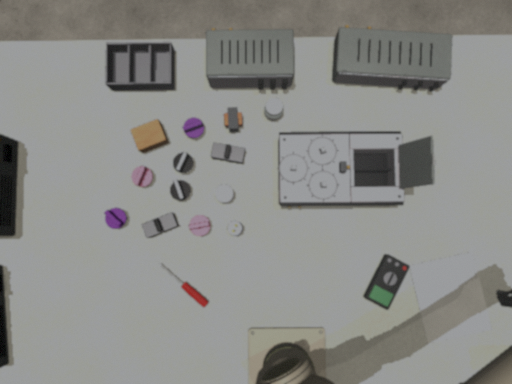

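View pics/wrist0.png

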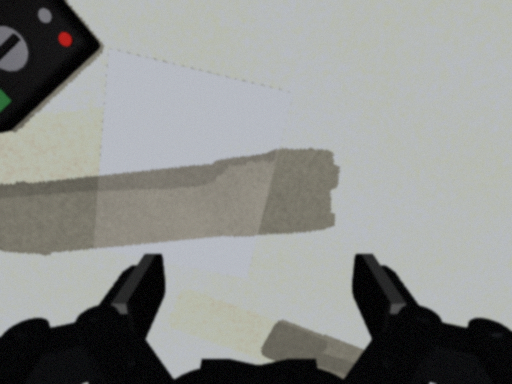

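```bash
cat > h.py <<'E'
from station import r, optics
import cv2, numpy as np
np.set_printoptions(precision=3,suppress=True)
def cam(n,s=None):
    c=optics.camera_info(n); f=192/np.tan(np.radians(c["fov_y"]/2))
    K=np.array([[f,0,c["cx"]],[0,f,c["cy"]],[0,0,1]])
    if n=="wrist":
        T=c["tool_from_camera"]; Rw=s["eef_rot"]@T[:3,:3]; o=s["eef_rot"]@T[:3,3]+s["ee_pos"]
        return K,Rw,o
    return K,c["R"].T,-c["R"].T@c["t"]
def ray(C,u,v,z):
    K,R,o=C; d=R@np.linalg.inv(K)@np.array([u,v,1.]); return o+d*(z-o[2])/d[2]
def proj(C,X):
    K,R,o=C; p=K@(R.T@(np.asarray(X,float)-o)); return p[:2]/p[2]
def yaw(s): # angle of tool z axis (jaw direction) in world, deg
    z=s["eef_rot"][:,2]; return np.degrees(np.arctan2(z[1],z[0]))
def grab(n,name):
    s=r.sense(); im=optics.snapshot(n)[:,:,::-1].copy(); cv2.imwrite(f"pics/{name}.png",im)
    import pickle; pickle.dump((im,s),open(f"pics/{name}.pkl","wb")); return im,s
def load(name):
    import pickle; return pickle.load(open(f"pics/{name}.pkl","rb"))
def tool(s,dw): return s["eef_rot"].T@np.asarray(dw,float)
E
python3 - <<'E'
from h import *
im=cv2.imread("pics/top0.png")
cv2.imwrite("pics/topA.png",cv2.resize(im[100:250,90:290],None,fx=4,fy=4,interpolation=cv2.INTER_CUBIC))
cv2.imwrite("pics/topB.png",cv2.resize(im[110:230,260:450],None,fx=4,fy=4,interpolation=cv2.INTER_CUBIC))
C=cam("top")
for n,p,z in [("kA",(183,162),62),("kB",(180,190),62),("pA",(228,153),68),("pB",(160,225),68),("s",(323,151),124),("s",(293,168),124),("s",(323,185),124),("catch",(343,167),126),("hinge",(402,167),106)]: print(n,ray(C,*p,z))
E
```

```text
kA [612.865 303.246  62.   ]
kB [528.734 312.055  62.   ]
pA [637.406 167.881  68.   ]
pB [425.179 369.882  68.   ]
s [ 630.092 -107.815  124.   ]
s [582.045 -21.028 124.   ]
s [ 532.205 -105.499  124.   ]
catch [ 582.896 -163.419  126.   ]
hinge [ 583.622 -337.467  106.   ]
```

View pics/topA.png

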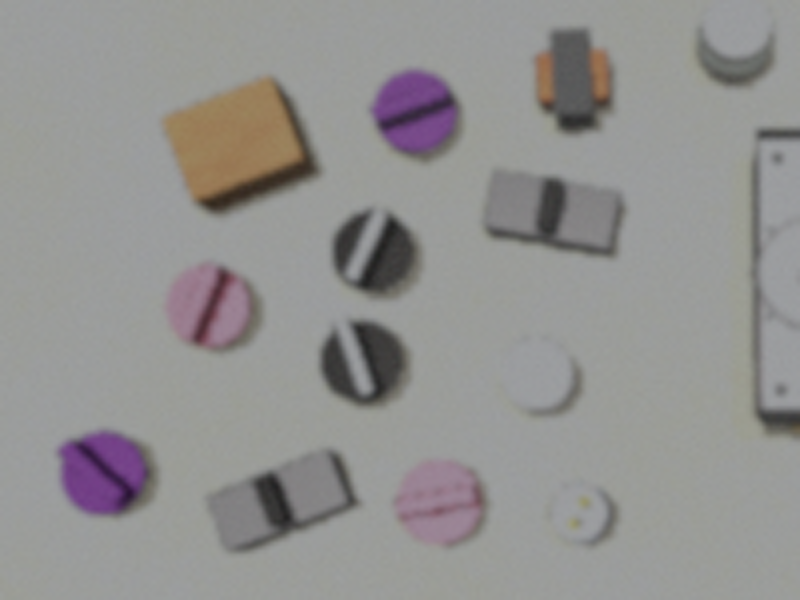

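View pics/topB.png

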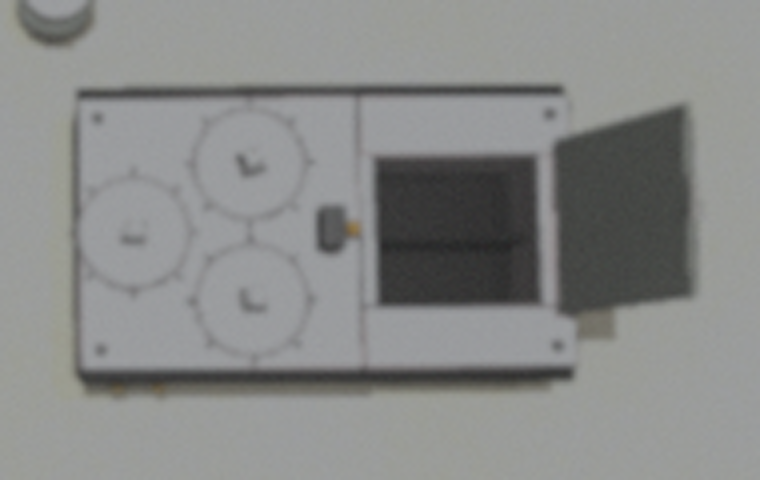

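Emit:
step_arm:
  steps: "-20 0 0 0.142 0 0; -20 0 0 0.142 0 0; -20 0 0 0.142 0 0; 0 36 -44 0 0 0; 0 36 -44 0 0 0"

```text
time_s: 0.78
ee_pos: [330.7, -480.2, 308.1]
eef_rot: [[-0.0, 1.0, -0.002], [0.0, -0.002, -1.0], [-1.0, -0.0, -0.0]]
ft_force: [1.2, -0.0, 0.6]
width: 85.4
```

Emit:
step_arm:
  steps: "0 36 -44 0 0 0; 0 36 -44 0 0 0; 0 36 -44 0 0 0; 0 36 -44 0 0 0; 0 36 -44 0 0 0"

```text
time_s: 1.4
ee_pos: [511.1, -259.7, 308.2]
eef_rot: [[-0.0, 1.0, -0.0], [-0.0, -0.0, -1.0], [-1.0, -0.0, 0.0]]
ft_force: [0.6, -1.0, 1.7]
width: 85.1
```

Emit:
step_arm:
  steps: "0 37 -44 0 0 0; 0 37 -44 0 0 0; 0 0 0 0 0 0; 0 0 0 0 0 0; 0 0 0 0 0 0"

```text
time_s: 2.02
ee_pos: [583.6, -174.7, 308.3]
eef_rot: [[-0.0, 1.0, -0.002], [-0.001, -0.002, -1.0], [-1.0, -0.0, 0.001]]
ft_force: [-0.1, 0.3, -0.7]
width: 85.4
```

```bash
python3 - <<'E'
from h import *
im,s=grab("wrist","w1"); print(s["ee_pos"],s["eef_rot"],yaw(s),s["joint_pos"])
E
```

```text
[ 583.626 -174.691  308.321] [[-0.     1.    -0.002]
 [-0.001 -0.002 -1.   ]
 [-1.    -0.     0.001]] -90.13490955773308 [ 0.476  0.294 -0.33   1.397  0.095  1.467 -1.425]
```

View pics/w1.png

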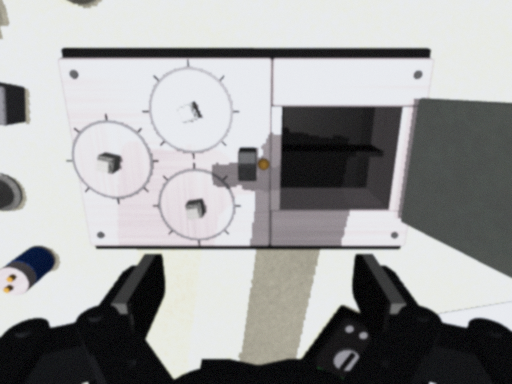

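```bash
python3 - <<'E'
from h import *
im,s=load("w1"); C=cam("wrist",s)
for p in [(74,74),(418,75),(100,235),(394,235),(190,110),(113,159),(197,204),(271,57),(270,247)]: print(p,ray(C,*p,100))
cv2.imwrite("pics/w1a.png",cv2.resize(im[40:250,60:280],None,fx=3.4,fy=2.8,interpolation=cv2.INTER_CUBIC)[:600,:800])
cv2.imwrite("pics/w1b.png",cv2.resize(im[40:250,220:440],None,fx=3.4,fy=2.8,interpolation=cv2.INTER_CUBIC)[:600,:800])
E
```

```text
(74, 74) [672.884   1.15  100.   ]
(418, 75) [ 670.927 -329.208  100.   ]
(100, 235) [502.432   2.773 100.   ]
(394, 235) [ 501.183 -327.823  100.   ]
(190, 110) [ 638.886 -107.796  100.   ]
(113, 159) [589.538 -24.322 100.   ]
(197, 204) [ 539.244 -108.536  100.   ]
(271, 57) [ 687.424 -187.729  100.   ]
(270, 247) [ 486.624 -188.418  100.   ]
```

View pics/w1a.png

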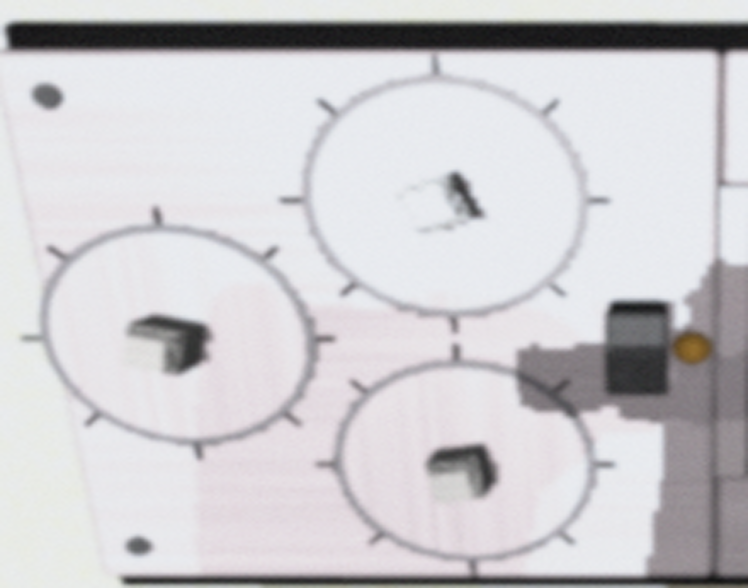

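View pics/w1b.png

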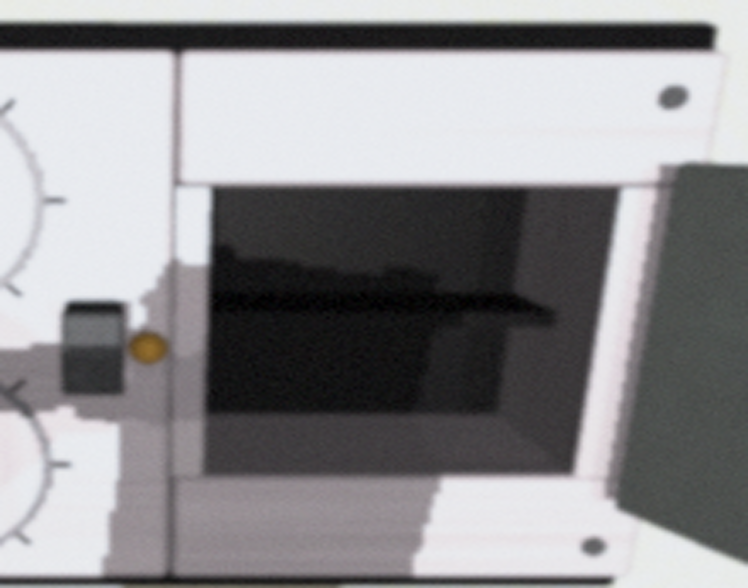

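Emit:
step_arm:
  steps: "40 -5 -32 0 0 0; 40 -5 -32 0 0 0; 38 -4 -31 0 0 0; 0 0 0 0 0 0; 0 0 0 0 0 0"

```text
time_s: 2.7
ee_pos: [570.5, -79.7, 191.1]
eef_rot: [[0.001, 1.0, -0.002], [-0.001, -0.002, -1.0], [-1.0, 0.001, 0.001]]
ft_force: [0.5, -0.4, -0.3]
width: 85.6
```

```bash
python3 - <<'E'
from h import *
im,s=load("w1"); C=cam("wrist",s)
for p in [(282.6,106),(402.4,106),(280.3,208.9),(389.1,208.9)]: print(p,ray(C,*p,100))
im,s=grab("wrist","w2"); print(s["ee_pos"],yaw(s))
E
```

```text
(282.6, 106) [ 642.435 -199.61   100.   ]
(402.4, 106) [ 642.045 -318.134  100.   ]
(280.3, 208.9) [ 533.185 -199.31   100.   ]
(389.1, 208.9) [ 532.748 -318.425  100.   ]
[570.5   -79.657 191.124] -90.09999866541834
```

View pics/w2.png

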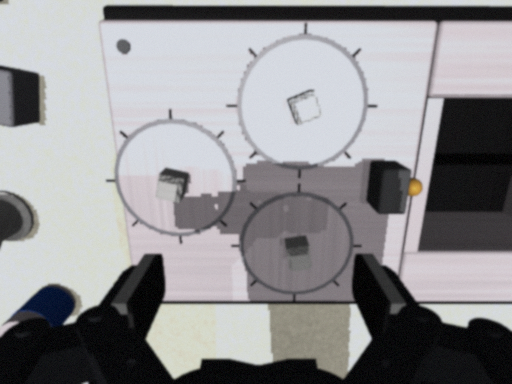

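```bash
python3 - <<'E'
from h import *
im,s=load("w2")
t=[cv2.resize(im[v-25:v+25,u-25:u+25],(260,260),interpolation=cv2.INTER_CUBIC) for u,v in [(305,105),(172,185),(298,250)]]
t=[cv2.normalize(x,None,0,255,cv2.NORM_MINMAX) for x in t]
cv2.imwrite("pics/w2a.png",np.hstack(t))
E
```

```text
(no output)
```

View pics/w2a.png

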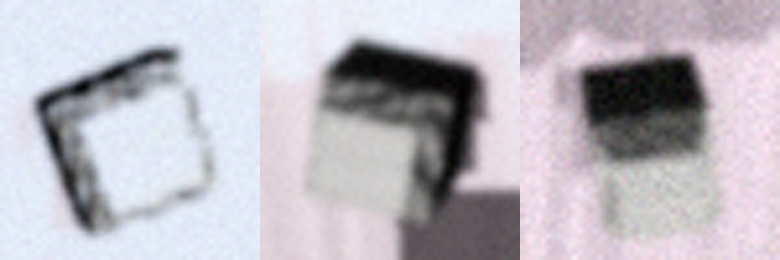

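```bash
cat > ring.py <<'E'
from h import *
im,s=load("w2"); C=cam("wrist",s)
g=cv2.GaussianBlur(im.astype(np.float32).mean(2),(0,0),0.7)
for n,(u,v) in dict(A=(304,102),B=(175,178),Cc=(297,245)).items():
    c=ray(C,u,v,100)[:2]
    for it in range(4):
        P=[]
        for a in np.radians(np.arange(0,360,5)):
            rr=np.arange(37,47,.25)
            X=[(c[0]+q*np.cos(a),c[1]+q*np.sin(a),100) for q in rr]
            uv=np.array([proj(C,x) for x in X],np.float32)
            val=cv2.remap(g,uv[None,:,0],uv[None,:,1],cv2.INTER_LINEAR)[0]
            k=val.argmin()
            if np.median(val)-val[k]>15: P.append([X[k][0],X[k][1]])
        P=np.array(P); 
        for _ in range(3):
            A=np.c_[2*P,np.ones(len(P))]; q=np.linalg.lstsq(A,(P**2).sum(1),rcond=None)[0]
            R=np.sqrt(q[2]+q[0]**2+q[1]**2); res=np.hypot(*(P-q[:2]).T)-R; P=P[abs(res)<max(2*res.std(),.5)]
        c=q[:2]
    print(n,c,R,len(P),res.std())
def ang(pts,off,z):
    W=[ray(C,off[0]-25+(x+.5)/5.2-.5,off[1]-25+(y+.5)/5.2-.5,z)[:2] for x,y in pts]; W=np.array(W)
    print("centre",W.mean(0))
    for i in range(len(W)):
        d=W[(i+1)%len(W)]-W[i]; print("  len",np.hypot(*d),"ang",np.degrees(np.arctan2(d[1],d[0]))%90)
print("B");ang([(58,112),(152,135),(140,215),(45,190)],(172,185),124)
print("C");ang([(80,160),(183,152),(195,228),(92,235)],(298,250),124)
print("A foot");ang([(40,100),(165,50)],(305,105),105);ang([(40,100),(90,230)],(305,105),105)
E
python3 ring.py
```

```text
A [ 637.507 -108.233] 40.68124567877921 56 0.2964254958997568
B [587.986 -23.059] 40.567477893427935 58 0.3031145612887211
Cc [ 537.291 -108.   ] 40.43591677743507 58 0.17708687410199575
B
centre [588.118 -22.793]
  len 11.227228933669455 ang 75.15676640310855
  len 10.336195756991922 ang 77.31811521224003
  len 11.563825512166993 ang 73.82439053856818
  len 10.060115269814071 ang 75.47767882559747
C
centre [ 537.955 -107.315]
  len 13.13344064333571 ang 4.822693761598146
  len 11.260133262075732 ang 10.496231832823838
  len 13.33549096688337 ang 4.262854752244891
  len 11.112143063419158 ang 9.529174040051252
A foot
centre [ 644.921 -105.803]
  len 15.759685627406482 ang 21.135905971953875
  len 15.759685627406482 ang 21.135905971953875
centre [ 634.389 -101.714]
  len 16.70684342058244 ang 22.97633149764775
  len 16.70684342058244 ang 22.976331497647745
```

Emit:
step_arm:
  steps: "-45 0 -20 0 0 0; -45 0 -40 0 0 0; -20 -2 -58 0 0 0; 0 -2 -60 0 0 0; 0 -2 -60 0 0 0"

```text
time_s: 3.38
ee_pos: [565.2, 160.1, 302.2]
eef_rot: [[0.003, 1.0, -0.003], [0.0, -0.003, -1.0], [-1.0, 0.003, -0.0]]
ft_force: [0.6, 0.5, 0.7]
width: 85.4
```

Emit:
step_arm:
  steps: "0 -2 -60 0 0 0; 0 -2 -52 0 0 0; 0 0 0 0 0 0; 0 0 0 0 0 0; 0 0 0 0 0 0"

```text
time_s: 4.0
ee_pos: [561.4, 269.7, 300.8]
eef_rot: [[0.001, 1.0, -0.003], [-0.001, -0.003, -1.0], [-1.0, 0.001, 0.001]]
ft_force: [0.2, 0.6, 0.5]
width: 85.0
```

```bash
python3 - <<'E'
from h import *
im,s=grab("wrist","w3"); print(s["ee_pos"],yaw(s),s["joint_pos"])
E
```

```text
[561.378 269.739 300.811] -90.19216492978858 [-0.089  0.361 -0.575  1.361  0.195  1.475 -2.227]
```

View pics/w3.png

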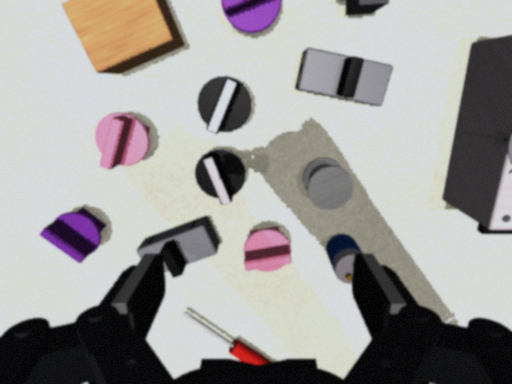

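```bash
python3 - <<'E'
from h import *
im,s=load("w3")
c=lambda u,v,w=45:cv2.resize(im[v-w:v+w,u-w:u+w],(396,300) if 0 else (390,390),interpolation=cv2.INTER_CUBIC)
cv2.imwrite("pics/w3a.png",cv2.resize(im[40:115,295:400],None,fx=7,fy=7,interpolation=cv2.INTER_CUBIC))
cv2.imwrite("pics/w3b.png",cv2.resize(im[210:285,130:235],None,fx=7,fy=7,interpolation=cv2.INTER_CUBIC))
E
```

```text
(no output)
```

View pics/w3a.png

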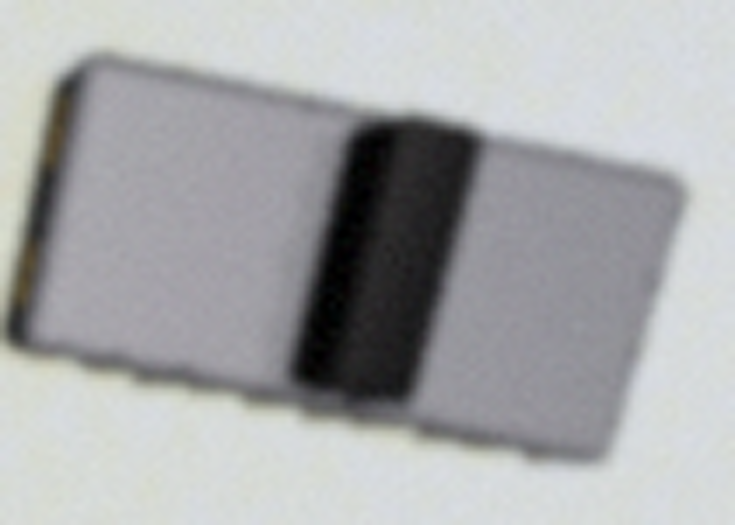

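View pics/w3b.png

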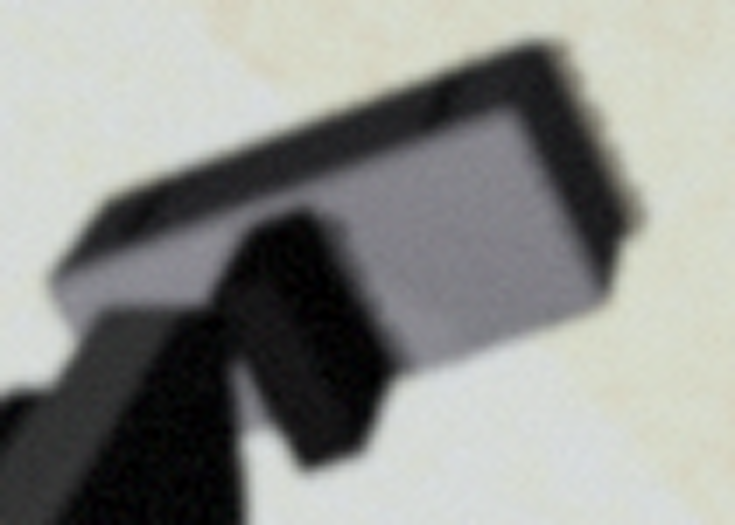

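```bash
cat >> h.py <<'E'
def quad(C,pts,off,sc,z):
    W=np.array([ray(C,off[0]+(x+.5)/sc-.5,off[1]+(y+.5)/sc-.5,z)[:2] for x,y in pts])
    print("centre",W.mean(0),end=" ")
    for i in range(len(W)):
        d=W[(i+1)%len(W)]-W[i]; print("[%.1f @%.1f]"%(np.hypot(*d),np.degrees(np.arctan2(d[1],d[0]))),end=" ")
    print()
E
python3 - <<'E'
from h import *
im,s=load("w3"); C=cam("wrist",s)
quad(C,[(90,60),(682,185),(605,460),(25,345)],(295,40),7,38)
quad(C,[(398,125),(475,135),(408,400),(342,395)],(295,40),7,68)
E
```

```text
centre [647.481 171.563] [96.5 @-101.1] [42.9 @170.1] [97.7 @79.1] [43.3 @-11.6] 
centre [647.007 171.251] [11.4 @-97.0] [37.6 @170.0] [10.0 @85.6] [38.0 @-7.9]
```

Emit:
step_arm:
  steps: "0 0 0 0.18 0 0; 45 25 20 0 0 0; 45 25 20 0 0 0; 45 26 20 0 0 0; 45 26 21 0 0 0"
  gripper: 0.1

```text
time_s: 4.68
ee_pos: [647.2, 171.5, 119.3]
eef_rot: [[0.001, 0.984, -0.181], [-0.0, -0.181, -0.984], [-1.0, 0.001, 0.0]]
ft_force: [0.9, 0.4, 0.1]
width: 46.8
```

Emit:
step_arm:
  steps: "0 0 0 0 0 0; 0 0 0 0 0 0; 0 0 0 0 0 0; 0 0 0 0 0 0; 0 0 0 0 0 0"

```text
time_s: 5.3
ee_pos: [646.2, 174.2, 121.0]
eef_rot: [[0.001, 0.984, -0.179], [0.0, -0.179, -0.984], [-1.0, 0.001, -0.0]]
ft_force: [-0.7, 0.5, -0.3]
width: 46.8
```

```bash
python3 - <<'E'
from h import *
im,s=grab("wrist","w4"); print(s["ee_pos"],yaw(s),s["joint_pos"],s["width"])
E
```

```text
[646.23  174.212 120.999] -100.29065516590585 [ 0.004  0.562 -0.468  1.458  0.263  1.183 -2.252] 46.77996604635836
```

View pics/w4.png

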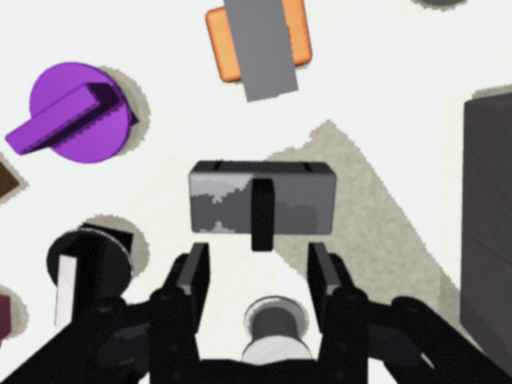

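Emit:
step_arm:
  steps: "20 1 2.5 0 0 0; 20 0.5 0 0 0 0; 21 0 0 0 0 0; 0 0 0 0 0 0; 0 0 0 0 0 0"

```text
time_s: 5.98
ee_pos: [647.4, 171.3, 59.5]
eef_rot: [[0.0, 0.984, -0.179], [0.0, -0.179, -0.984], [-1.0, 0.0, -0.0]]
ft_force: [0.3, 0.5, 0.3]
width: 46.7
```

Emit:
step_arm:
  steps: "0 0 0 0 0 0; 0 0 0 0 0 0; 0 0 0 0 0 0; 0 0 0 0 0 0; 0 0 0 0 0 0"
  gripper: -1
  force: 70

```text
time_s: 6.6
ee_pos: [647.8, 171.2, 60.3]
eef_rot: [[0.002, 0.984, -0.179], [0.0, -0.179, -0.984], [-1.0, 0.001, -0.001]]
ft_force: [-0.4, -0.3, 5.0]
width: 13.1
```

Emit:
step_arm:
  steps: "-48 0 0 0 0 0; -48 0 0 0 0 0; -48 0 0 0 0 0; -10 0 0 -0.173 0 0; 0 -4 54 0 0 0"

```text
time_s: 7.22
ee_pos: [642.1, 122.1, 214.1]
eef_rot: [[0.001, 1.0, 0.003], [0.004, 0.003, -1.0], [-1.0, 0.001, -0.004]]
ft_force: [0.6, -0.5, -4.3]
width: 12.8
```

Emit:
step_arm:
  steps: "0 -4 54 0 0 0; 0 -4 54 0 0 0; 0 -4 54 0 0 0; 0 -4 54 0 0 0; 0 -4 54 0 0 0"

```text
time_s: 7.85
ee_pos: [620.1, -154.5, 212.7]
eef_rot: [[-0.001, 1.0, -0.007], [0.0, -0.007, -1.0], [-1.0, -0.001, -0.0]]
ft_force: [0.4, -0.4, -2.3]
width: 12.9
```

Emit:
step_arm:
  steps: "0 -4 54 0 0 0; 0 -3 52 0 0 0; 0 0 0 0 0 0; 0 0 0 0 0 0; 0 0 0 0 0 0"

```text
time_s: 8.48
ee_pos: [613.4, -257.0, 213.1]
eef_rot: [[-0.0, 1.0, -0.005], [0.001, -0.005, -1.0], [-1.0, -0.0, -0.001]]
ft_force: [0.0, -0.1, -3.1]
width: 12.7
```

```bash
python3 - <<'E'
from h import *
im,s=grab("wrist","w5"); print(s["ee_pos"],yaw(s),s["joint_pos"],s["width"],s["ft_force"])
C=cam("wrist",s)
for x in [-29,29]: print(proj(C,(587.6+x,-258.9,100)))
E
```

```text
[ 613.394 -256.994  213.13 ] -90.2830025781255 [ 0.594  0.466 -0.371  1.375  0.168  1.332 -1.356] 12.746149429341848 [ 0.044 -0.109 -3.116]
[260.482 256.517]
[260.208 189.537]
```

View pics/w5.png

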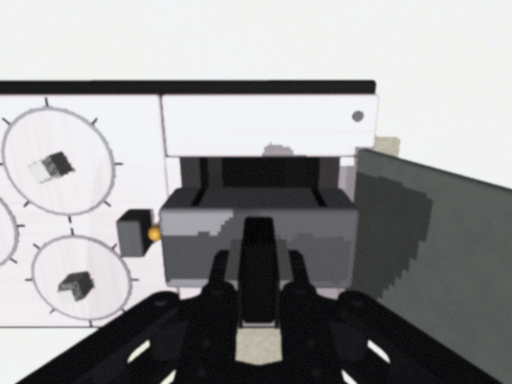

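```bash
python3 - <<'E'
from h import *
im,s=load("w5"); C=cam("wrist",s)
cv2.imwrite("pics/w5a.png",cv2.resize(im[170:300,140:380],None,fx=3.3,fy=4.5,interpolation=cv2.INTER_CUBIC))
for p in [(258,208),(258,287),(163,208),(354,208),(354,287),(163,287)]: print(p,ray(C,*p,191.5))
for p in [(258,188),(258,218)]: print(ray(C,*p,153), ray(C,*p,221.5))
E
```

```text
(258, 208) [ 637.305 -257.411  191.5  ]
(258, 287) [ 592.854 -257.143  191.5  ]
(163, 208) [ 637.567 -211.651  191.5  ]
(354, 208) [ 637.04  -303.648  191.5  ]
(354, 287) [ 592.569 -307.497  191.5  ]
(163, 287) [ 593.137 -207.308  191.5  ]
[ 634.982 -257.364  153.   ] [ 657.127 -257.556  221.5  ]
[ 615.62  -257.247  153.   ] [ 644.913 -257.482  221.5  ]
```

View pics/w5a.png

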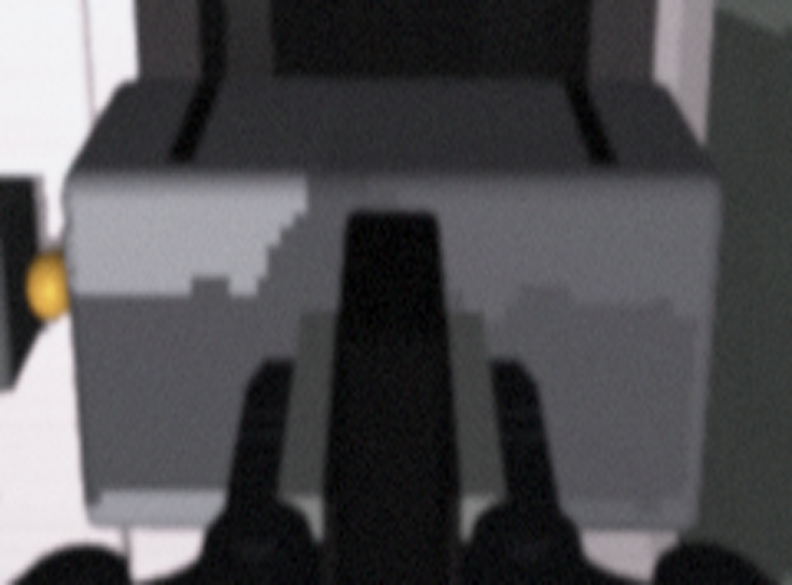

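```bash
python3 - <<'E'
from h import *
im,s=load("w5"); C=cam("wrist",s)
for p in [(258,157),(180,157),(340,157),(163,95),(376,95)]: print(p,ray(C,*p,100))
E
```

```text
(258, 157) [ 642.027 -257.36   100.   ]
(180, 157) [ 642.36  -199.468  100.   ]
(340, 157) [ 641.677 -318.217  100.   ]
(163, 95) [ 686.603 -191.167  100.   ]
(376, 95) [ 685.741 -340.168  100.   ]
```

Emit:
step_arm:
  steps: "10 1.4 1.6 0 0 0; 30 0 0 0 0 0; 20 0 0 0 0 0; 20 0 0 0 0 0; 0 0 0 0 0 0"

```text
time_s: 9.15
ee_pos: [613.6, -260.0, 131.3]
eef_rot: [[-0.003, 1.0, -0.007], [0.001, -0.007, -1.0], [-1.0, -0.003, -0.001]]
ft_force: [0.4, 0.6, -2.9]
width: 12.8
```

Emit:
step_arm:
  steps: "10 1 -1 0 0 0; 15 0 0 0 0 0; 10 0 0 0 0 0; 8 0 0 0 0 0; 0 0 0 0 0 0"

```text
time_s: 9.78
ee_pos: [615.1, -259.3, 89.5]
eef_rot: [[-0.001, 1.0, -0.007], [0.0, -0.007, -1.0], [-1.0, -0.001, -0.0]]
ft_force: [0.7, 0.1, -2.4]
width: 12.9
```

Emit:
step_arm:
  steps: "4 0 0 0 0 0; 3 0 0 0 0 0; 3 0 0 0 0 0; 0 0 0 0 0 0; 0 0 0 0 0 0"

```text
time_s: 10.4
ee_pos: [615.5, -259.4, 80.3]
eef_rot: [[0.0, 1.0, -0.007], [-0.0, -0.007, -1.0], [-1.0, 0.0, 0.0]]
ft_force: [-0.5, 0.3, -3.1]
width: 12.7
```

Emit:
step_arm:
  steps: "1 0 0 0 0 0; 1 0 0 0 0 0; 0 0 0 0 0 0; 0 0 0 0 0 0; 0 0 0 0 0 0"

```text
time_s: 11.02
ee_pos: [615.6, -259.4, 80.3]
eef_rot: [[0.001, 1.0, -0.007], [-0.001, -0.007, -1.0], [-1.0, 0.001, 0.001]]
ft_force: [-7.3, 2.7, 13.0]
width: 12.6
```

Emit:
step_arm:
  steps: "0 0 0 0 0 0; 0 0 0 0 0 0; -20 0 0 0 0 0; -50 0 0 0 0 0; -50 0 0 0 0 0"
  gripper: 0

```text
time_s: 11.65
ee_pos: [615.6, -259.2, 201.1]
eef_rot: [[0.001, 1.0, -0.007], [-0.0, -0.007, -1.0], [-1.0, 0.001, 0.0]]
ft_force: [0.4, 0.1, -0.4]
width: 42.7
```

```bash
python3 - <<'E'
from h import *
im,s=grab("wrist","w6"); print(s["ee_pos"],yaw(s),s["joint_pos"],s["width"],s["ft_force"])
im,s=grab("top","t6")
cv2.imwrite("pics/t6a.png",cv2.resize(im[100:250,90:290],None,fx=4,fy=4,interpolation=cv2.INTER_CUBIC))
E
```

```text
[ 615.562 -259.235  201.11 ] -90.40265876259602 [ 0.594  0.478 -0.368  1.383  0.172  1.311 -1.359] 42.729624545404036 [ 0.366  0.051 -0.436]
```

View pics/w6.png

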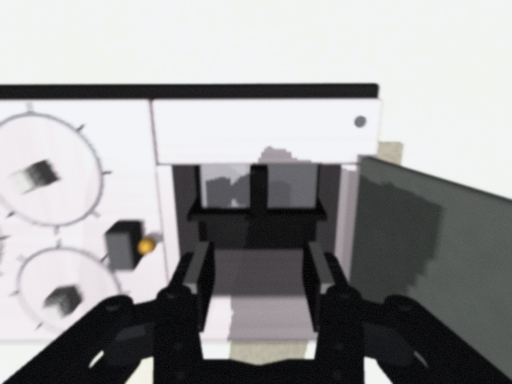

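View pics/t6a.png

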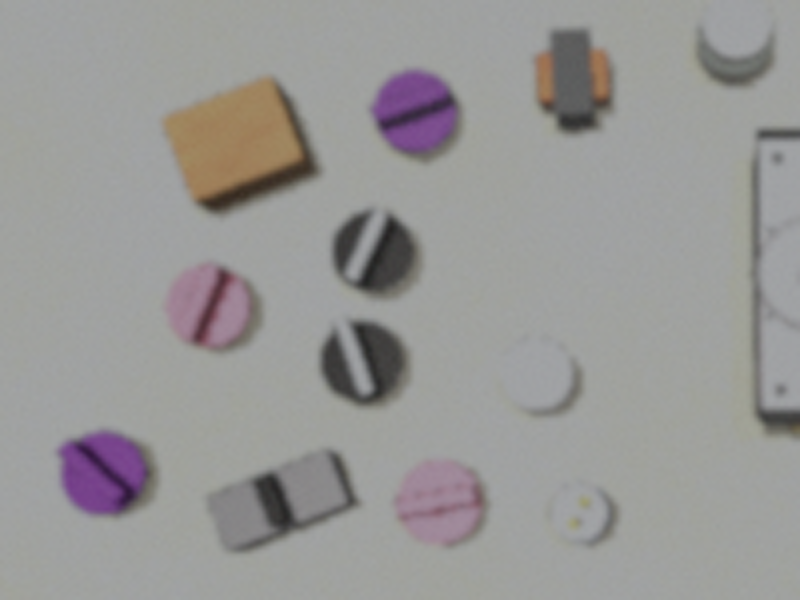

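Emit:
step_arm:
  steps: "-20 0 0 -0.146 0 0; -20 0 0 -0.145 0 0; 0 0 0 -0.145 0 0; 0 10 -59 0 0 0; 0 10 -59 0 0 0"

```text
time_s: 12.38
ee_pos: [584.3, -142.5, 239.1]
eef_rot: [[0.001, 0.91, 0.415], [0.0, 0.415, -0.91], [-1.0, 0.001, 0.0]]
ft_force: [0.6, 0.3, 0.5]
width: 42.9
```

Emit:
step_arm:
  steps: "0 10 -59 0 0 0; 0 10 -59 0 0 0; 0 10 -59 0 0 0; 0 10 -59 0 0 0; 0 10 -59 0 0 0"

```text
time_s: 13.0
ee_pos: [506.9, 147.1, 239.5]
eef_rot: [[0.002, 0.91, 0.416], [-0.0, 0.416, -0.91], [-1.0, 0.002, 0.001]]
ft_force: [0.6, 0.3, 0.6]
width: 42.7
```

Emit:
step_arm:
  steps: "0 10 -59 0 0 0; 0 10 -59 0 0 0; 0 10 -59 0 0 0; 0 10 -59 0 0 0; 0 0 0 0 0 0"

```text
time_s: 13.62
ee_pos: [442.2, 381.9, 239.3]
eef_rot: [[-0.001, 0.906, 0.423], [0.003, 0.423, -0.906], [-1.0, 0.001, -0.003]]
ft_force: [1.1, -0.7, 0.6]
width: 42.8
```

Emit:
step_arm:
  steps: "0 0 0 0 0 0; 0 0 0 0 0 0; 0 0 0 0 0 0; 0 0 0 0 0 0; 0 0 0 0 0 0"

```text
time_s: 14.25
ee_pos: [445.9, 376.4, 238.4]
eef_rot: [[0.0, 0.91, 0.415], [-0.0, 0.415, -0.91], [-1.0, 0.0, 0.0]]
ft_force: [-0.9, 0.2, 0.1]
width: 42.7
```

```bash
python3 - <<'E'
from h import *
im,s=grab("wrist","w7"); print(s["ee_pos"],yaw(s),s["joint_pos"],s["width"],s["ft_force"])
E
```

```text
[445.88  376.355 238.366] -65.46033352431694 [-0.126  0.351 -0.813  1.556  0.259  1.346 -2.108] 42.710326459574645 [-0.869  0.232  0.136]
```

View pics/w7.png

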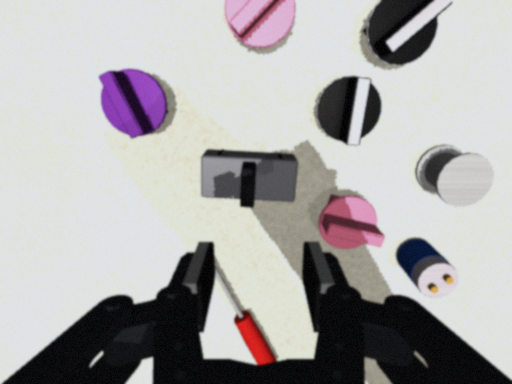

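```bash
python3 - <<'E'
from h import *
im,s=load("w7")
cv2.imwrite("pics/w7a.png",cv2.resize(im[140:215,195:305],None,fx=7,fy=7,interpolation=cv2.INTER_CUBIC))
E
```

```text
(no output)
```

View pics/w7a.png

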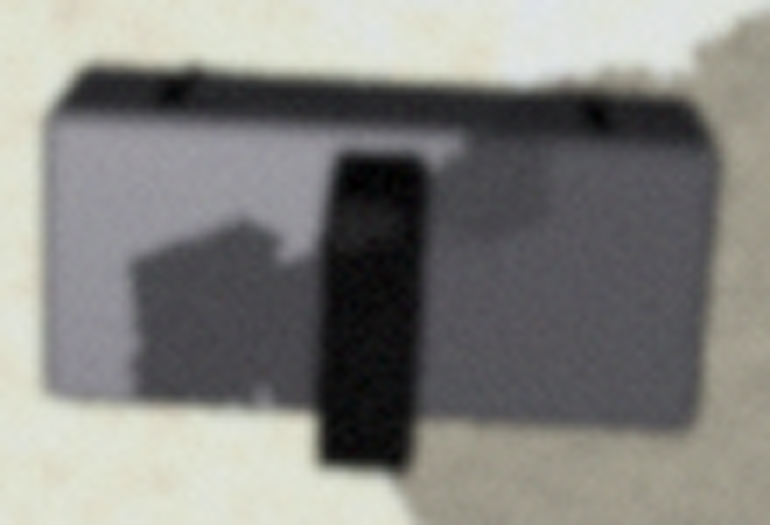

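```bash
python3 - <<'E'
from h import *
im,s=load("w7"); C=cam("wrist",s)
quad(C,[(47,113),(715,148),(693,432),(50,400)],(195,140),7,38)
print(tool(s,[*(np.array([0,0,0]))]))
quad(C,[(325,205),(420,205),(408,468),(320,462)],(195,140),7,68)
E
```

```text
centre [429.033 379.128] [96.9 @-68.6] [44.0 @-157.7] [97.2 @111.4] [44.0 @21.9] 
[0. 0. 0.]
centre [429.02  379.516] [12.6 @-65.5] [37.5 @-158.2] [12.2 @110.3] [36.6 @22.5]
```

Emit:
step_arm:
  steps: "0 0 0 0.05 0 0; 40 -7 -4.5 0 0 0; 40 -7.6 -4.4 0 0 0; 38 0 0 0 0 0; 0 0 0 0 0 0"

```text
time_s: 14.92
ee_pos: [427.7, 378.2, 118.1]
eef_rot: [[-0.004, 0.929, 0.37], [-0.003, 0.37, -0.929], [-1.0, -0.005, 0.001]]
ft_force: [-0.8, -0.1, -0.3]
width: 42.7
```

Emit:
step_arm:
  steps: "0 0 0 0 0 0; 0 0 0 0 0 0; 0 0 0 0 0 0; 0 0 0 0 0 0; 0 0 0 0 0 0"

```text
time_s: 15.55
ee_pos: [428.9, 379.5, 120.4]
eef_rot: [[0.0, 0.929, 0.37], [0.0, 0.37, -0.929], [-1.0, 0.0, 0.0]]
ft_force: [0.3, -0.1, 0.0]
width: 42.9
```

```bash
python3 - <<'E'
from h import *
im,s=grab("wrist","w8"); print(s["ee_pos"],yaw(s),tool(s,np.array([429,379.3,60])-s["ee_pos"]))
E
```

```text
[428.91  379.503 120.448] -68.29906111401745 [60.448 -0.005  0.217]
```

View pics/w8.png

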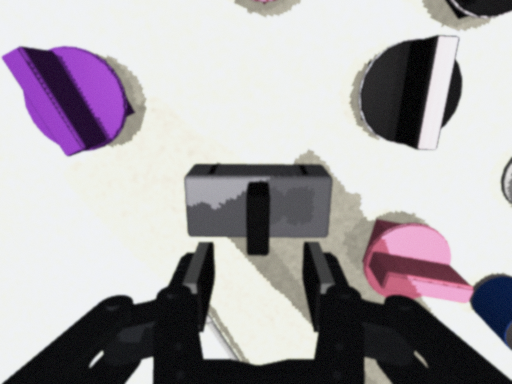

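Emit:
step_arm:
  steps: "20 0 0 0 0 0; 20 0 0 0 0 0; 20 0 0 0 0 0; 0 0 0 0 0 0; 0 0 0 0 0 0"

```text
time_s: 16.23
ee_pos: [428.9, 379.8, 60.5]
eef_rot: [[0.0, 0.929, 0.37], [0.0, 0.37, -0.929], [-1.0, 0.0, -0.0]]
ft_force: [-0.5, 0.4, 0.6]
width: 42.4
```

Emit:
step_arm:
  steps: "0 0 0 0 0 0; 0 0 0 0 0 0; 0 0 0 0 0 0; 0 0 0 0 0 0; -20 0 0 0 0 0"
  gripper: -1

```text
time_s: 16.85
ee_pos: [428.1, 378.6, 79.7]
eef_rot: [[-0.002, 0.929, 0.37], [-0.002, 0.37, -0.929], [-1.0, -0.003, 0.001]]
ft_force: [0.3, -0.5, -2.5]
width: 12.6
```

Emit:
step_arm:
  steps: "-46 0 0 0 0 0; -46 0 0 0.129 0 0; -44 0 0 0.129 0 0; 0 0 0 0.129 0 0; 0 12 58 0 0 0"

```text
time_s: 17.48
ee_pos: [438.0, 325.3, 218.0]
eef_rot: [[0.0, 1.0, -0.002], [0.003, -0.002, -1.0], [-1.0, 0.0, -0.003]]
ft_force: [1.5, -1.5, -2.8]
width: 12.6
```

Emit:
step_arm:
  steps: "0 12 58 0 0 0; 0 12 58 0 0 0; 0 12 58 0 0 0; 0 12 58 0 0 0; 0 12 58 0 0 0"

```text
time_s: 18.1
ee_pos: [497.9, 29.3, 217.5]
eef_rot: [[0.001, 1.0, -0.008], [-0.0, -0.008, -1.0], [-1.0, 0.001, 0.0]]
ft_force: [1.6, 0.7, -2.8]
width: 12.4
```

Emit:
step_arm:
  steps: "0 12 58 0 0 0; 0 12 58 0 0 0; 0 12 58 0 0 0; 0 12 58 0 0 0; 0 10 55 0 0 0"

```text
time_s: 18.73
ee_pos: [553.7, -258.3, 217.4]
eef_rot: [[0.001, 1.0, -0.008], [0.0, -0.008, -1.0], [-1.0, 0.001, -0.0]]
ft_force: [0.8, 1.0, -1.9]
width: 12.7
```

Emit:
step_arm:
  steps: "0 0 0 0 0 0; 0 0 0 0 0 0; 0 0 0 0 0 0; 0 0 0 0 0 0; 0 0 0 0 0 0"

```text
time_s: 19.35
ee_pos: [553.7, -256.0, 216.6]
eef_rot: [[0.0, 1.0, -0.007], [-0.0, -0.007, -1.0], [-1.0, 0.0, 0.0]]
ft_force: [-0.4, -0.6, -2.2]
width: 13.0
```

```bash
python3 - <<'E'
from h import *
im,s=grab("wrist","w9"); print(s["ee_pos"],yaw(s),tool(s,np.array([558.6,-258.9,215])-s["ee_pos"]))
cv2.imwrite("pics/w9a.png",cv2.resize(im[100:300,110:380],None,fx=2.9,fy=2.9,interpolation=cv2.INTER_CUBIC))
E
```

```text
[ 553.698 -256.002  216.554] -90.42089182675046 [1.556 4.923 2.862]
```

View pics/w9a.png

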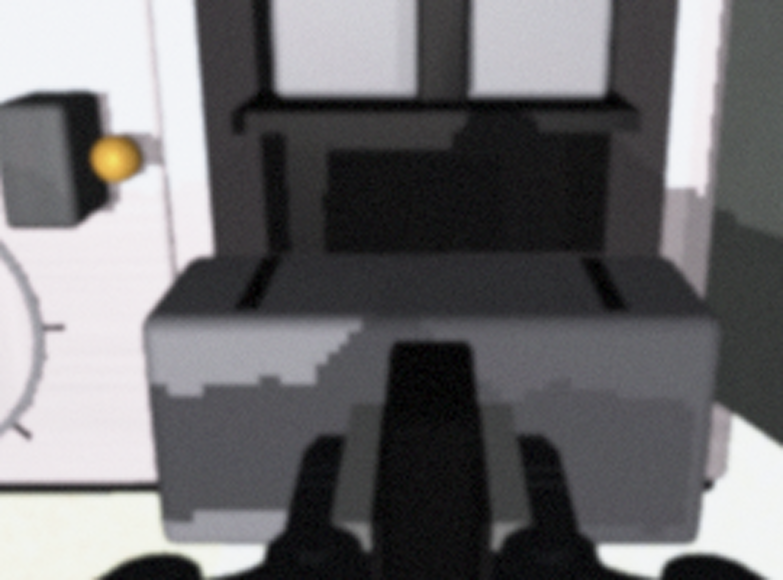

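```bash
python3 - <<'E'
from h import *
im,s=load("w9"); C=cam("wrist",s)
quad(C,[(148,322),(715,322),(698,543),(165,543)],(110,100),2.9,194)
print(ray(C,110+240/2.9,100+115/2.9,65),ray(C,110+635/2.9,100+115/2.9,65))
E
```

```text
centre [ 554.212 -256.544] [95.0 @-90.5] [43.3 @-179.2] [97.0 @89.5] [43.3 @-1.8] 
[ 589.305 -201.319   65.   ] [ 588.345 -316.73    65.   ]
```

Emit:
step_arm:
  steps: "10 4.2 2.4 0 0 0; 30 0 0 0 0 0; 20 0 0 0 0 0; 5 0 0 0 0 0; 0 0 0 0 0 0"

```text
time_s: 20.02
ee_pos: [558.0, -259.0, 151.5]
eef_rot: [[0.0, 1.0, -0.008], [0.0, -0.008, -1.0], [-1.0, 0.0, -0.0]]
ft_force: [-0.1, -0.1, -2.9]
width: 12.5
```

Emit:
step_arm:
  steps: "20 0 0 0 0 0; 20 0 0 0 0 0; 15 0 0 0 0 0; 8 0 0 0 0 0; 5 0 0 0 0 0"

```text
time_s: 20.65
ee_pos: [557.8, -259.0, 82.9]
eef_rot: [[-0.0, 1.0, -0.008], [0.0, -0.008, -1.0], [-1.0, -0.0, -0.0]]
ft_force: [0.6, 0.3, -3.1]
width: 12.7
```

Emit:
step_arm:
  steps: "1.5 0 0 0 0 0; 1 0 0 0 0 0; 1 0 0 0 0 0; 1 0 0 0 0 0; 0 0 0 0 0 0"

```text
time_s: 21.28
ee_pos: [558.2, -259.1, 81.1]
eef_rot: [[0.001, 1.0, -0.008], [-0.001, -0.008, -1.0], [-1.0, 0.001, 0.001]]
ft_force: [-7.9, 3.3, 15.4]
width: 12.7
```

Emit:
step_arm:
  steps: "0 0 0 0 0 0; 0 0 0 0 0 0; -20 0 0 0 0 0; -50 0 0 0 0 0; -60 0 0 0 0 0"
  gripper: 0

```text
time_s: 21.9
ee_pos: [557.4, -258.7, 210.9]
eef_rot: [[-0.001, 1.0, -0.008], [0.0, -0.008, -1.0], [-1.0, -0.001, -0.0]]
ft_force: [0.1, -0.6, 0.8]
width: 42.3
```

```bash
python3 - <<'E'
from h import *
im,s=grab("wrist","w10"); print(s["ee_pos"],yaw(s))
im,s=grab("top","t10"); cv2.imwrite("pics/t10a.png",cv2.resize(im[110:230,260:450],None,fx=4,fy=4,interpolation=cv2.INTER_CUBIC))
im,s=grab("scene","s10"); cv2.imwrite("pics/s10a.png",cv2.resize(im[180:360,60:320],None,fx=3,fy=3,interpolation=cv2.INTER_CUBIC))
C=cam("top"); Cs=cam("scene")
for th in np.arange(1.6,2.35,.1):
    y=-153.3-175+143*np.cos(th); z=106+143*np.sin(th)
    print("%.1f"%th,y,z,proj(C,(523,y,z)),proj(C,(651,y,z)),"scene",proj(Cs,(523,y,z)),proj(Cs,(651,y,z)))
E
```

```text
[ 557.398 -258.743  210.889] -90.45897892464811
1.6 -332.47553168908433 248.93902523493523 [417.643 182.46 ] [415.638 133.6  ] scene [106.521 229.559] [145.002 268.263]
1.7 -346.72476268426004 247.80806789470302 [423.02  182.442] [420.969 133.624] scene [ 99.558 233.978] [137.731 273.533]
1.8 -360.7898995411115 245.2602112155819 [428.121 182.484] [426.03  133.763] scene [ 92.764 238.965] [130.584 279.387]
1.9 -374.53040806148107 241.32091253930025 [432.88  182.586] [430.753 134.015] scene [ 86.241 244.463] [123.669 285.755]
2.0 -387.8089976262414 236.02953203607245 [437.238 182.747] [435.081 134.376] scene [ 80.088 250.403] [117.096 292.553]
2.1 -400.4929929577797 229.4389394307889 [441.141 182.962] [438.961 134.84 ] scene [ 74.403 256.704] [110.97  299.685]
2.2 -412.45565976751453 221.61498574620134 [444.547 183.229] [442.351 135.398] scene [ 69.275 263.277] [105.392 307.045]
2.3 -423.57747104301495 212.6358453412709 [447.421 183.543] [445.215 136.043] scene [ 64.784 270.026] [100.449 314.523]
```

View pics/w10.png

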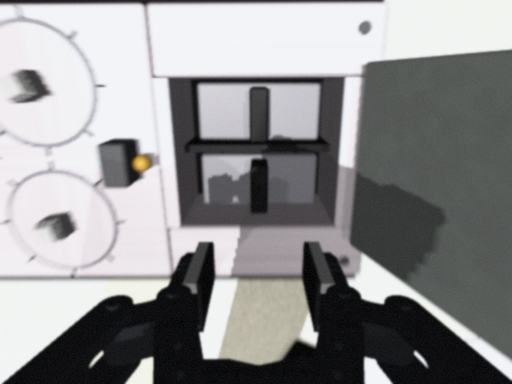

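View pics/s10a.png

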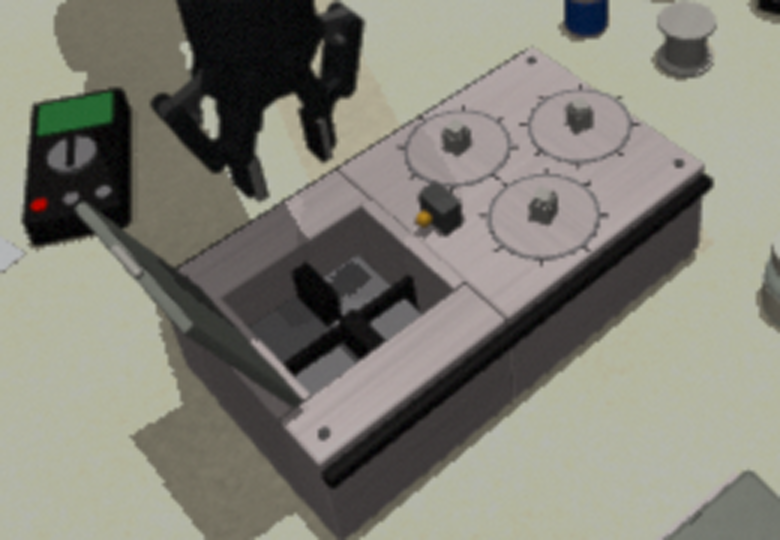

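Emit:
step_arm:
  steps: "-45 0 0 0 0 0; -45 0 0 0 0 0; 0 10 60 0 0 0; 0 10 60 0 0 0; 0 10 60 0 0 0"
  gripper: -1

```text
time_s: 22.68
ee_pos: [586.2, -440.8, 299.0]
eef_rot: [[-0.0, 1.0, -0.008], [-0.0, -0.008, -1.0], [-1.0, -0.0, 0.0]]
ft_force: [1.6, -0.2, 0.6]
width: -0.3
```

Emit:
step_arm:
  steps: "0 0 0 0 0 0; 40 0 0 0 0 0; 40 0 0 0 0 0; 0 0 0 0 0 0; 0 0 0 0 0 0"

```text
time_s: 23.3
ee_pos: [586.9, -439.1, 221.0]
eef_rot: [[0.002, 1.0, -0.008], [-0.001, -0.008, -1.0], [-1.0, 0.002, 0.001]]
ft_force: [0.1, -0.5, 0.9]
width: -0.1
```

Emit:
step_arm:
  steps: "0 0 -23 0 0 0; 0 0 -23 0 0 0; 0 0 -23 0 0 0; 0 0 -23 0 0 0; 0 0 -15 0 0 0"

```text
time_s: 23.92
ee_pos: [589.5, -333.7, 228.1]
eef_rot: [[0.011, 1.0, -0.009], [-0.007, -0.009, -1.0], [-1.0, 0.011, 0.007]]
ft_force: [-0.4, -1.0, 12.0]
width: -0.2
```

```bash
python3 - <<'E'
from h import *
im,s=grab("scene","s11"); cv2.imwrite("pics/s11a.png",cv2.resize(im[120:330,60:320],None,fx=2.8,fy=2.8,interpolation=cv2.INTER_CUBIC))
print(s["ee_pos"],s["ft_force"])
E
```

```text
[ 589.46  -333.741  228.052] [-0.355 -1.025 12.042]
```

View pics/s11a.png

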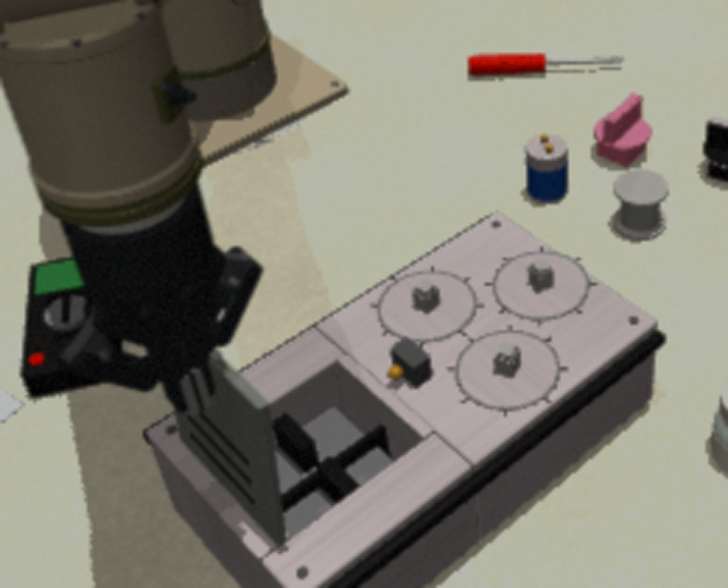

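Emit:
step_arm:
  steps: "-10 0 0 0 0 0; -8 0 0 0 0 0; 0 0 -12 0 0 0; 0 0 -12 0 0 0; 0 0 -12 0 0 0"

```text
time_s: 24.6
ee_pos: [587.4, -295.0, 236.2]
eef_rot: [[-0.001, 1.0, -0.008], [0.0, -0.008, -1.0], [-1.0, -0.001, -0.0]]
ft_force: [0.6, -2.2, 0.3]
width: 0.1
```

Emit:
step_arm:
  steps: "8 0 -15 0 0 0; 7 0 -14 0 0 0; 12 0 -12 0 0 0; 11 0 -11 0 0 0; 15 0 -8 0 0 0"

```text
time_s: 25.22
ee_pos: [588.1, -235.4, 183.0]
eef_rot: [[0.0, 1.0, -0.008], [0.0, -0.008, -1.0], [-1.0, 0.0, -0.0]]
ft_force: [-0.0, 0.7, 1.2]
width: -0.0
```

Emit:
step_arm:
  steps: "14 0 -8 0 0 0; 11 0 -4 0 0 0; 7 0 -2 0 0 0; 0 0 0 0 0 0; 0 0 0 0 0 0"

```text
time_s: 25.85
ee_pos: [588.3, -222.6, 152.2]
eef_rot: [[0.001, 1.0, -0.009], [-0.0, -0.009, -1.0], [-1.0, 0.001, 0.0]]
ft_force: [0.5, 0.3, 0.6]
width: 0.1
```

```bash
python3 - <<'E'
from h import *
im,s=grab("scene","s12"); cv2.imwrite("pics/s12a.png",cv2.resize(im[120:330,60:320],None,fx=2.8,fy=2.8,interpolation=cv2.INTER_CUBIC))
print(s["ee_pos"],s["ft_force"])
E
```

```text
[ 588.255 -222.646  152.216] [0.472 0.312 0.618]
```

View pics/s12a.png

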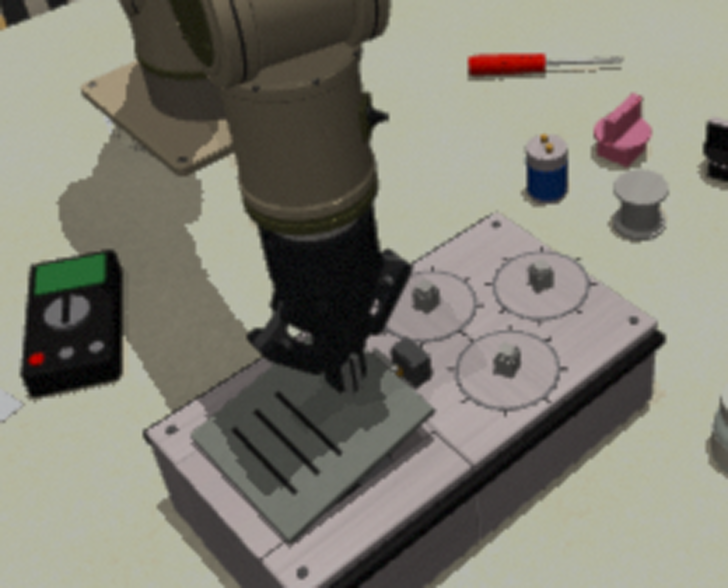

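Emit:
step_arm:
  steps: "5 0 -6 0 0 0; 5 0 -6 0 0 0; 4 0 0 0 0 0; 3 0 0 0 0 0; 2 0 0 0 0 0"

```text
time_s: 26.52
ee_pos: [588.7, -208.7, 133.3]
eef_rot: [[0.001, 1.0, -0.007], [0.001, -0.007, -1.0], [-1.0, 0.001, -0.001]]
ft_force: [-1.9, 3.4, 3.9]
width: 0.0
```

Emit:
step_arm:
  steps: "2 0 0 0 0 0; 2 0 0 0 0 0; 2 0 0 0 0 0; 2 0 0 0 0 0; 0 0 0 0 0 0"

```text
time_s: 27.15
ee_pos: [588.2, -210.6, 126.7]
eef_rot: [[0.0, 1.0, -0.009], [-0.001, -0.009, -1.0], [-1.0, 0.0, 0.001]]
ft_force: [-8.3, 3.0, 18.6]
width: 0.1
```

Emit:
step_arm:
  steps: "1 0 0 0 0 0; 0 0 0 0 0 0; 0 0 0 0 0 0; -30 0 0 0 0 0; -60 0 0 0 0 0"

```text
time_s: 27.78
ee_pos: [586.6, -210.3, 212.1]
eef_rot: [[-0.005, 1.0, -0.009], [0.001, -0.009, -1.0], [-1.0, -0.005, -0.001]]
ft_force: [0.9, -0.5, 0.6]
width: -0.3
```

Emit:
step_arm:
  steps: "-60 0 0 0 0 0; 0 0 -30 0 0 0; 0 0 -50 0 0 0; 0 0 0 0 0 0; 0 0 0 0 0 0"

```text
time_s: 28.4
ee_pos: [588.7, -130.9, 273.5]
eef_rot: [[-0.0, 1.0, -0.008], [-0.001, -0.008, -1.0], [-1.0, -0.0, 0.001]]
ft_force: [-0.6, -0.0, -0.3]
width: -0.1
```

```bash
python3 - <<'E'
from h import *
im,s=grab("wrist","w13"); print(s["ee_pos"],s["joint_pos"])
im,s=grab("top","t13"); cv2.imwrite("pics/t13a.png",cv2.resize(im[100:250,90:290],None,fx=4,fy=4,interpolation=cv2.INTER_CUBIC))
im,s=grab("scene","s13"); cv2.imwrite("pics/s13a.png",cv2.resize(im[120:330,60:320],None,fx=2.8,fy=2.8,interpolation=cv2.INTER_CUBIC))
E
```

```text
[ 588.708 -130.868  273.523] [ 0.45   0.298 -0.384  1.468  0.113  1.397 -1.517]
```

View pics/w13.png

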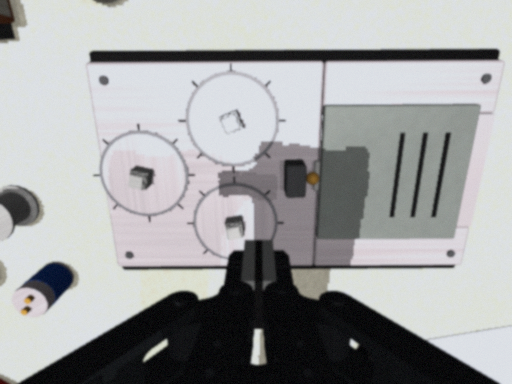

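View pics/s13a.png

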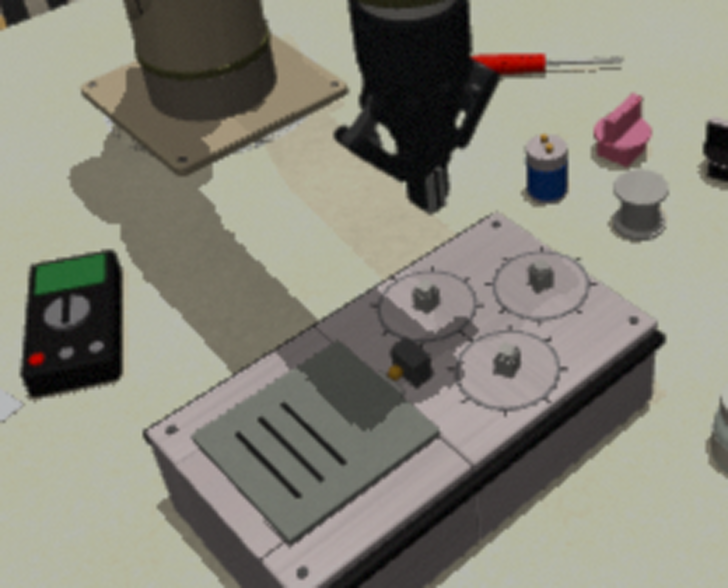

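View pics/t13a.png

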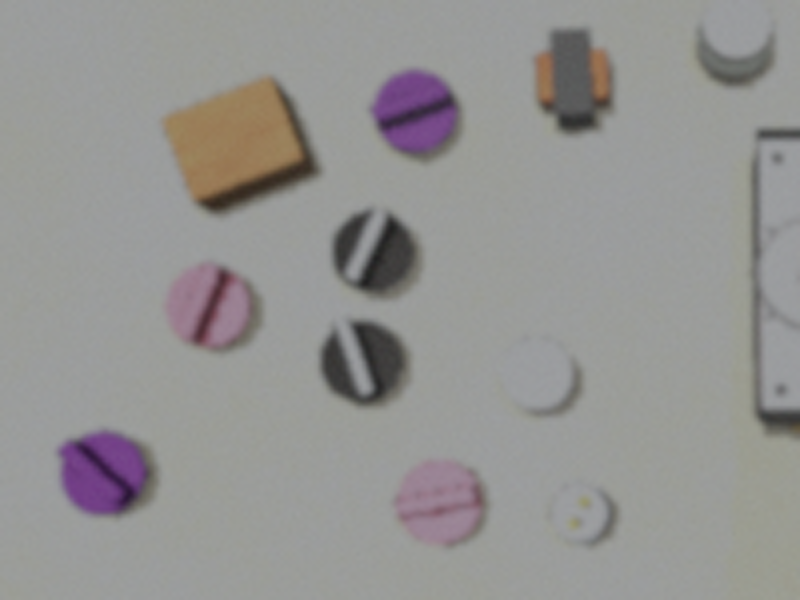

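```bash
python3 - <<'E'
from h import *
im,s=load("w13"); C=cam("wrist",s)
for z in (106,110,114): print(z,ray(C,323,104,z),ray(C,316,240,z), ray(C,480,104,z))
im,s=load("w3")
cv2.imwrite("pics/w3c.png",cv2.resize(im[65:215,180:270],None,fx=4,fy=4,interpolation=cv2.INTER_CUBIC))
E
```

```text
106 [ 651.487 -188.172  106.   ] [ 520.736 -188.179  106.   ] [ 650.207 -324.312  106.   ]
110 [ 651.744 -187.404  110.   ] [ 522.778 -187.41   110.   ] [ 650.481 -321.684  110.   ]
114 [ 652.001 -186.635  114.   ] [ 524.821 -186.641  114.   ] [ 650.756 -319.056  114.   ]
```

View pics/w3c.png

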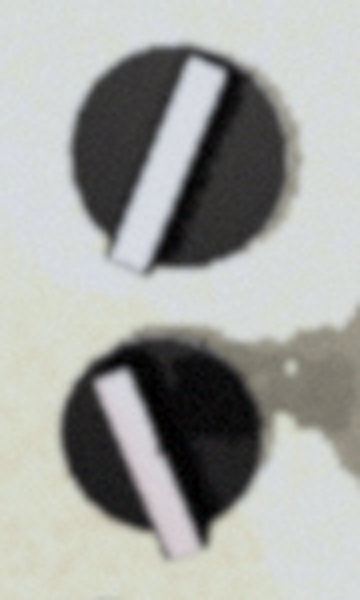

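```bash
python3 - <<'E'
from h import *
im,s=load("w3"); C=cam("wrist",s)
quad(C,[(190,58),(226,70),(150,272),(110,255)],(180,65),4,62)
quad(C,[(95,382),(128,368),(202,545),(168,558)],(180,65),4,62)
E
```

```text
centre [618.526 308.324] [9.9 @-107.9] [57.5 @157.1] [11.8 @66.5] [56.5 @-24.9] 
centre [534.374 317.175] [10.4 @-67.3] [56.8 @-160.2] [11.0 @111.7] [56.6 @19.2]
```

Emit:
step_arm:
  steps: "0 0 0 -0.174 0 0; 0 0 0 -0.173 0 0; 0 12 -55 0 0 0; 0 12 -55 0 0 0; 0 12 -55 0 0 0"
  gripper: -0.1

```text
time_s: 29.18
ee_pos: [567.8, 37.9, 273.8]
eef_rot: [[0.0, 0.944, 0.33], [-0.0, 0.33, -0.944], [-1.0, 0.0, 0.0]]
ft_force: [-0.3, -0.4, -0.2]
width: 38.5
```

Emit:
step_arm:
  steps: "0 12 -55 0 0 0; 0 12 -55 0 0 0; 20 13 -55 0 0 0; 20 13 -55 0 0 0; 20 13 -55 0 0 0"

```text
time_s: 29.8
ee_pos: [536.6, 318.3, 213.1]
eef_rot: [[0.001, 0.944, 0.33], [-0.0, 0.33, -0.944], [-1.0, 0.0, 0.001]]
ft_force: [0.0, -0.4, -0.5]
width: 38.7
```

Emit:
step_arm:
  steps: "20 0 0 0 0 0; 0 0 0 0 0 0; 0 0 0 0 0 0; 0 0 0 0 0 0; 0 0 0 0 0 0"

```text
time_s: 30.42
ee_pos: [536.6, 317.2, 194.6]
eef_rot: [[0.001, 0.944, 0.331], [0.0, 0.331, -0.944], [-1.0, 0.001, 0.0]]
ft_force: [-0.1, 0.2, -0.2]
width: 38.8
```

```bash
python3 - <<'E'
from h import *
im,s=grab("wrist","w14"); print(s["ee_pos"],yaw(s),s["joint_pos"],s["width"])
E
```

```text
[536.558 317.167 194.563] -70.65195304264977 [-0.116  0.435 -0.644  1.511  0.268  1.284 -2.024] 38.78538874855789
```

View pics/w14.png

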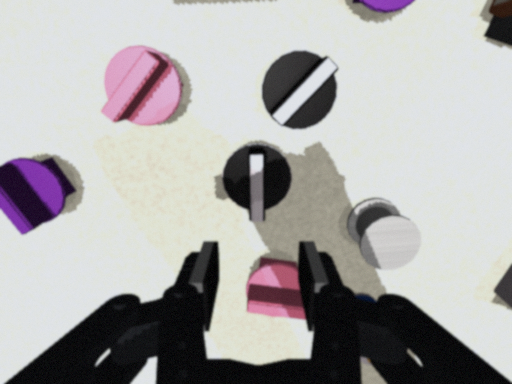

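```bash
python3 - <<'E'
from h import *
im,s=load("w14")
cv2.imwrite("pics/w14a.png",cv2.resize(im[135:230,215:300],None,fx=6,fy=6,interpolation=cv2.INTER_CUBIC))
E
```

```text
(no output)
```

View pics/w14a.png

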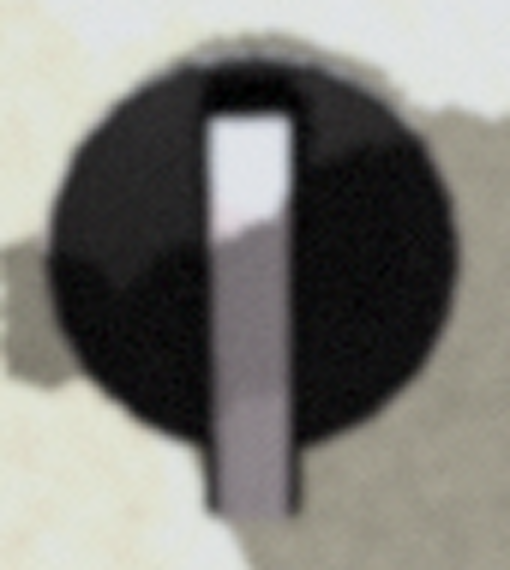

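```bash
python3 - <<'E'
from h import *
im,s=load("w14"); C=cam("wrist",s)
quad(C,[(207,112),(293,112),(293,515),(215,515)],(215,135),6,62)
print(yaw(s))
E
```

```text
centre [534.586 317.292] [11.5 @-70.7] [58.3 @-160.4] [11.1 @109.3] [58.3 @19.9] 
-70.65195304264977
```

Emit:
step_arm:
  steps: "40 -1.9 -0.7 0 0 0; 40 0 0 0 0 0; 35 0 0 0 0 0; 20 0 0 0 0 0; 5 0 0 0 0 0"

```text
time_s: 31.1
ee_pos: [533.8, 317.5, 53.1]
eef_rot: [[-0.001, 0.943, 0.332], [-0.001, 0.332, -0.943], [-1.0, -0.001, 0.0]]
ft_force: [0.9, -0.2, 0.4]
width: 38.8
```

Emit:
step_arm:
  steps: "0 0 0 0 0 0; 0 0 0 0 0 0; 0 0 0 0 0 0; 0 0 0 0 0 0; 0 0 0 0 0 0"
  gripper: -1

```text
time_s: 31.72
ee_pos: [534.8, 318.3, 55.3]
eef_rot: [[0.002, 0.943, 0.332], [0.001, 0.332, -0.943], [-1.0, 0.002, -0.0]]
ft_force: [-0.4, -0.3, 6.4]
width: 12.4
```

Emit:
step_arm:
  steps: "-40 0 0 0 0 0; -50 0 0 0 0 0; -50 0 0 -0.046 0 0; -10 -8 50 0 0 0; 0 -8 54 0 0 0"

```text
time_s: 32.35
ee_pos: [558.6, 215.1, 205.5]
eef_rot: [[0.003, 0.926, 0.377], [0.001, 0.377, -0.926], [-1.0, 0.003, 0.0]]
ft_force: [1.2, -0.5, -1.9]
width: 12.5
```

Emit:
step_arm:
  steps: "0 -8 55 0 0 0; 0 -8 55 0 0 0; 0 -8 55 0 0 0; 0 -8 55 0 0 0; 0 -8 55 0 0 0"

```text
time_s: 32.98
ee_pos: [624.5, -56.4, 204.2]
eef_rot: [[0.001, 0.927, 0.375], [-0.0, 0.375, -0.927], [-1.0, 0.0, 0.0]]
ft_force: [0.5, 0.5, 0.0]
width: 12.4
```

Emit:
step_arm:
  steps: "0 -8 55 0 0 0; 0 0 0 0 0 0; 0 0 0 0 0 0; 0 0 0 0 0 0; 0 0 0 0 0 0"

```text
time_s: 33.6
ee_pos: [637.6, -107.3, 204.1]
eef_rot: [[0.0, 0.926, 0.377], [0.0, 0.377, -0.926], [-1.0, 0.0, 0.0]]
ft_force: [-0.7, 0.4, -0.8]
width: 12.6
```

```bash
python3 - <<'E'
from h import *
im,s=grab("wrist","w15"); print(s["ee_pos"],yaw(s),s["joint_pos"],s["width"],s["ft_force"]); print(tool(s,np.array([637.5,-108.2,s["ee_pos"][2]])-s["ee_pos"]))
E
```

```text
[ 637.573 -107.269  204.068] -67.84505644954852 [ 0.454  0.448 -0.484  1.438  0.21   1.307 -1.228] 12.628747184607947 [-0.691  0.43  -0.76 ]
[-0.    -0.419  0.835]
```

View pics/w15.png

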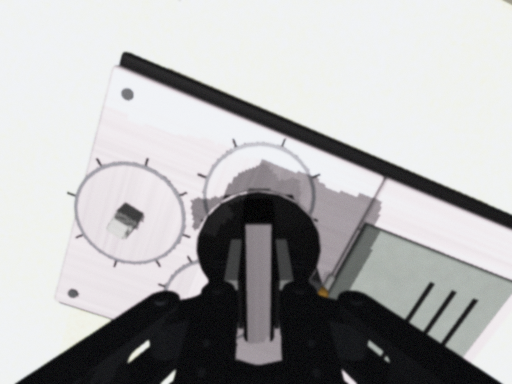

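```bash
cat >> h.py <<'E'
def ringfit(im,s,c0,z=100,R0=40.6,br=(37,45),sel=None):
    C=cam("wrist",s); g=cv2.GaussianBlur(im.astype(np.float32).mean(2),(0,0),0.7); c=np.array(c0,float)
    for it in range(5):
        P=[]
        for a in np.radians(np.arange(0,360,4)):
            rr=np.arange(*br,.25); X=[(c[0]+q*np.cos(a),c[1]+q*np.sin(a),z) for q in rr]
            uv=np.array([proj(C,x) for x in X],np.float32)
            if uv.min()<2 or uv[:,1].max()>381 or uv[:,0].max()>509: continue
            if sel is not None and not sel(uv.mean(0)): continue
            val=cv2.remap(g,uv[None,:,0],uv[None,:,1],cv2.INTER_LINEAR)[0]; k=val.argmin()
            if np.median(val)-val[k]>15 and 2<k<len(rr)-3: P.append(X[k][:2])
        P=np.array(P)
        for _ in range(3):
            d=P-c; rad=np.hypot(*d.T); n=d/rad[:,None]; res=rad-R0
            st=np.linalg.lstsq(n,res,rcond=None)[0]; c=c+st
            res=np.hypot(*(P-c).T)-R0; P=P[abs(res)<max(2*res.std(),.6)]
    return c,len(P),res.std()
E
python3 - <<'E'
from h import *
im,s=load("w15"); C=cam("wrist",s)
print("B",ringfit(im,s,(588,-23),sel=lambda p:p[1]<260 and p[0]<185))
print("A",ringfit(im,s,(637.5,-108.2),sel=lambda p:p[1]<190))
for n in ("w10","w13"):
    i2,s2=load(n); print(n,"A",ringfit(i2,s2,(637.5,-108.2)),"C",ringfit(i2,s2,(537.5,-108),sel=lambda p:p[1]<235))
cv2.imwrite("pics/w15a.png",cv2.resize(im[180:360,180:340],None,fx=3.3,fy=3.3,interpolation=cv2.INTER_CUBIC))
E
```

```text
B (array([587.759, -23.095]), 74, np.float64(0.2023924525766346))
A (array([ 637.521, -108.308]), 35, np.float64(0.22030370506582672))
w10 A (array([ 637.217, -106.731]), 42, np.float64(0.27220519085980416)) C (array([ 536.522, -106.046]), 26, np.float64(0.2797496758243009))
w13 A (array([ 637.216, -108.474]), 76, np.float64(0.22722932035079474)) C (array([ 537.125, -107.925]), 46, np.float64(0.21988532611614744))
```

View pics/w15a.png

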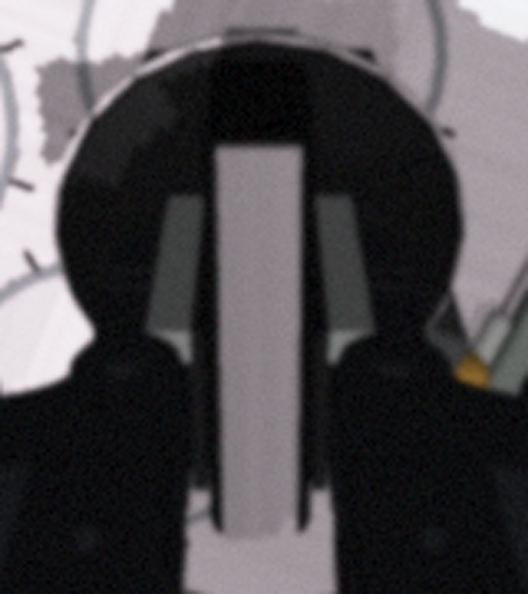

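```bash
python3 - <<'E'
from h import *
im,s=load("w15"); C=cam("wrist",s)
quad(C,[(215,145),(302,145),(304,535),(218,535)],(180,180),3.3,210.8)
print(s["ee_pos"][:2])
E
```

```text
centre [ 636.988 -108.125] [10.4 @-67.9] [58.1 @-156.9] [11.8 @112.1] [58.1 @21.8] 
[ 637.573 -107.269]
```

Emit:
step_arm:
  steps: "10 0.4 0.3 0 0 0; 8 0 0 0 0 0; 0 0 0 0 0 0; 0 0 0 0 0 0; 0 0 0 0 0 0"

```text
time_s: 34.28
ee_pos: [638.3, -108.7, 186.2]
eef_rot: [[0.001, 0.927, 0.375], [-0.0, 0.375, -0.927], [-1.0, 0.001, 0.0]]
ft_force: [-0.1, 0.0, -0.0]
width: 12.6
```

Emit:
step_arm:
  steps: "4 0.2 -1.2 0 0 0; 4 0 0 0 0 0; 4 0 0 0 0 0; 3 0 0 0 0 0; 0 0 0 0 0 0"

```text
time_s: 34.9
ee_pos: [637.7, -107.5, 170.5]
eef_rot: [[-0.0, 0.927, 0.375], [0.0, 0.375, -0.927], [-1.0, -0.0, -0.0]]
ft_force: [-0.7, 0.4, -0.8]
width: 12.7
```

Emit:
step_arm:
  steps: "4 0 0 0 0 0; 4 0 0 0 0 0; 3 0 0 0 0 0; 2 0 0 0 0 0; 0 0 0 0 0 0"

```text
time_s: 35.52
ee_pos: [637.7, -107.5, 157.7]
eef_rot: [[-0.0, 0.927, 0.375], [-0.0, 0.375, -0.927], [-1.0, -0.0, -0.0]]
ft_force: [-0.4, 0.2, -1.1]
width: 12.7
```

Emit:
step_arm:
  steps: "1.5 0 0 0 0 0; 1 0 0 0 0 0; 1 0 0 0 0 0; 1 0 0 0 0 0; 0 0 0 0 0 0"

```text
time_s: 36.15
ee_pos: [637.9, -107.5, 155.3]
eef_rot: [[0.001, 0.927, 0.375], [-0.001, 0.375, -0.927], [-1.0, 0.001, 0.001]]
ft_force: [-7.5, -0.1, 13.2]
width: 12.6
```

Emit:
step_arm:
  steps: "0 0 0 0 0 0; 0 0 0 0 0 0; 0 0 0 0 0 0; -40 0 0 0 0 0; -50 0 0 0 0 0"
  gripper: -0.1

```text
time_s: 36.78
ee_pos: [637.1, -107.5, 243.2]
eef_rot: [[-0.003, 0.927, 0.375], [0.001, 0.375, -0.927], [-1.0, -0.002, -0.001]]
ft_force: [1.4, 0.6, 1.1]
width: 38.4
```

Emit:
step_arm:
  steps: "-40 0 0 -0.18 0 0; 0 0 0 -0.18 0 0; 0 0 0 -0.18 0 0; 0 0 0 -0.18 0 0; 0 0 0 -0.18 0 0"

```text
time_s: 37.4
ee_pos: [637.8, -107.5, 283.1]
eef_rot: [[-0.0, 0.276, 0.961], [-0.0, 0.961, -0.276], [-1.0, -0.0, -0.0]]
ft_force: [-0.2, -0.1, 0.1]
width: 38.3
```

Emit:
step_arm:
  steps: "0 0 0 -0.18 0 0; 0 0 0 -0.18 0 0; 0 0 0 -0.18 0 0; 0 0 0 -0.18 0 0; 0 0 0 -0.18 0 0"

```text
time_s: 38.02
ee_pos: [637.8, -107.6, 283.1]
eef_rot: [[-0.0, -0.581, 0.814], [0.0, 0.814, 0.581], [-1.0, 0.0, -0.0]]
ft_force: [0.4, 0.3, -0.2]
width: 38.5
```

Emit:
step_arm:
  steps: "0 0 0 -0.18 0 0; 0 0 0 -0.18 0 0; 0 0 0 -0.18 0 0; 0 0 0 0 0 0; 0 0 0 0 0 0"

```text
time_s: 38.65
ee_pos: [637.8, -107.6, 283.2]
eef_rot: [[-0.0, -0.913, 0.409], [0.0, 0.409, 0.913], [-1.0, 0.0, -0.0]]
ft_force: [0.5, 0.6, -0.9]
width: 38.3
```

```bash
python3 - <<'E'
from h import *
im,s=grab("scene","s16"); print(s["ee_pos"],yaw(s),s["joint_pos"]); 
cv2.imwrite("pics/s16a.png",cv2.resize(im[120:330,120:380],None,fx=2.8,fy=2.8,interpolation=cv2.INTER_CUBIC))
print(tool(s,np.array([618.5,308.3,200])-s["ee_pos"]))
E
```

```text
[ 637.795 -107.575  283.213] 65.88590380297576 [ 0.694  0.5   -0.872  1.308  0.377  1.501  1.009]
[ 83.216 187.513 371.702]
```

View pics/s16a.png

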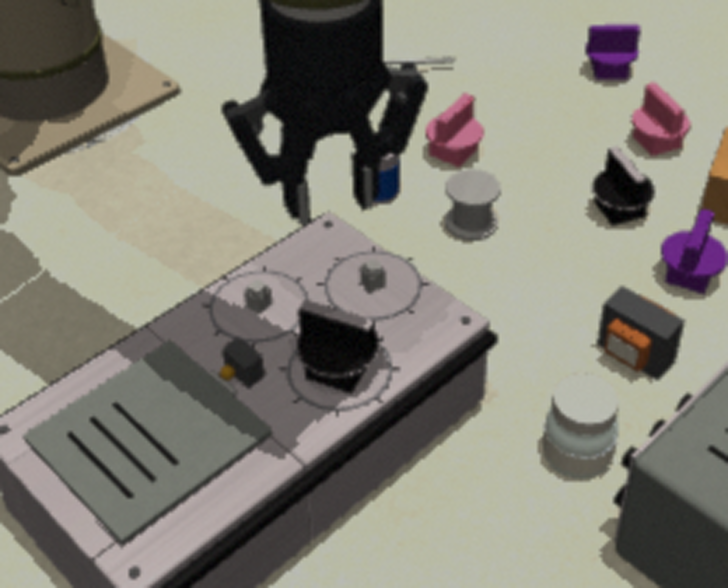

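Emit:
step_arm:
  steps: "0 27 54 0 0 0; 0 27 54 0 0 0; 12 27 54 0 0 0; 15 27 53 0 0 0; 15 27 53 0 0 0"

```text
time_s: 39.33
ee_pos: [622.7, 193.8, 241.1]
eef_rot: [[0.001, -0.913, 0.408], [-0.0, 0.408, 0.913], [-1.0, -0.001, -0.0]]
ft_force: [0.7, -0.4, 0.2]
width: 38.8
```

Emit:
step_arm:
  steps: "20 26 52 0 0 0; 21 26 52 0 0 0; 0 0 0 0 0 0; 0 0 0 0 0 0; 0 0 0 0 0 0"

```text
time_s: 39.95
ee_pos: [618.4, 306.7, 200.8]
eef_rot: [[0.001, -0.913, 0.408], [-0.001, 0.408, 0.913], [-1.0, -0.001, -0.0]]
ft_force: [0.4, -0.7, 0.9]
width: 38.6
```

```bash
python3 - <<'E'
from h import *
im,s=grab("wrist","w17"); print(s["ee_pos"],yaw(s),s["joint_pos"],s["width"])
u,v=proj(cam("wrist",s),(618.5,308.3,62)).astype(int); print(u,v)
cv2.imwrite("pics/w17a.png",cv2.resize(im[v-48:v+48,u-55:u+55],None,fx=6,fy=6,interpolation=cv2.INTER_CUBIC)); open("pics/o.txt","w").write(f"{u-55} {v-48}")
E
```

```text
[618.415 306.739 200.826] 65.93688089402292 [ 0.035  0.658 -0.888  1.292  0.502  1.417  0.331] 38.6110404448523
260 181
```

View pics/w17.png

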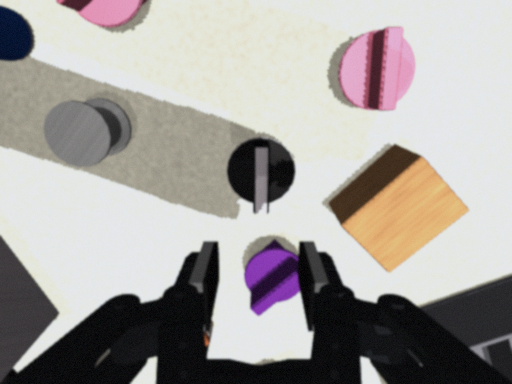

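View pics/w17a.png

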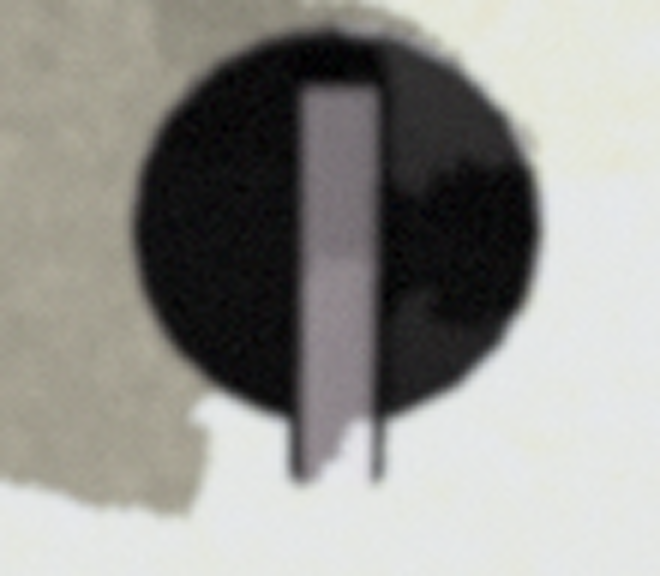

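```bash
python3 - <<'E'
from h import *
im,s=load("w17"); C=cam("wrist",s); o=list(map(int,open("pics/o.txt").read().split()))
quad(C,[(298,84),(380,84),(380,480),(298,480)],o,6,62)
c=np.array([0,0]); 
W=np.mean([ray(C,o[0]+(x+.5)/6-.5,o[1]+(y+.5)/6-.5,62) for x,y in [(298,84),(380,84),(380,480),(298,480)]],0)
print(tool(s,W-s["ee_pos"]))
E
```

```text
centre [617.848 309.16 ] [11.1 @65.9] [57.9 @-23.6] [11.9 @-114.1] [57.9 @155.7] 
[138.824   1.686   1.985]
```

Emit:
step_arm:
  steps: "40 1.5 1.9 0 0 0; 40 0 0 0 0 0; 35 0 0 0 0 0; 22 0 0 0 0 0; 8 0 0 0 0 0"

```text
time_s: 40.62
ee_pos: [617.0, 309.8, 54.6]
eef_rot: [[-0.001, -0.914, 0.406], [-0.001, 0.406, 0.914], [-1.0, 0.0, -0.001]]
ft_force: [-0.4, 0.4, 0.9]
width: 38.1
```

Emit:
step_arm:
  steps: "0 0 0 0 0 0; 0 0 0 0 0 0; 0 0 0 0 0 0; 0 0 0 0 0 0; 0 0 0 0 0 0"
  gripper: -1

```text
time_s: 41.25
ee_pos: [617.2, 311.0, 56.4]
eef_rot: [[0.001, -0.914, 0.405], [0.001, 0.405, 0.914], [-1.0, -0.001, 0.001]]
ft_force: [-0.6, -1.6, 6.1]
width: 12.4
```

Emit:
step_arm:
  steps: "-45 0 0 0 0 0; -52 0 0 0 0 0; -52 0 0 -0.164 0 0; 0 -9 -55 0 0 0; 0 -9 -55 0 0 0"

```text
time_s: 41.88
ee_pos: [606.4, 199.0, 204.7]
eef_rot: [[0.001, -0.969, 0.249], [0.0, 0.249, 0.969], [-1.0, -0.001, 0.0]]
ft_force: [1.5, -1.6, -1.2]
width: 12.6
```

Emit:
step_arm:
  steps: "0 -9 -55 0 0 0; 0 -9 -55 0 0 0; 0 -9 -55 0 0 0; 0 -10 -55 0 0 0; 0 0 0 0 0 0"

```text
time_s: 42.5
ee_pos: [587.3, -29.0, 203.7]
eef_rot: [[-0.001, -0.966, 0.258], [-0.003, 0.258, 0.966], [-1.0, 0.0, -0.003]]
ft_force: [-0.8, 0.2, -1.3]
width: 12.5
```

Emit:
step_arm:
  steps: "0 0 0 0 0 0; 0 0 0 0 0 0; 0 0 0 0 0 0; 0 0 0 0 0 0; 0 0 0 0 0 0"

```text
time_s: 43.12
ee_pos: [587.5, -22.3, 204.3]
eef_rot: [[0.0, -0.968, 0.25], [-0.0, 0.25, 0.968], [-1.0, -0.0, -0.0]]
ft_force: [-0.1, 0.1, -1.6]
width: 12.5
```

```bash
python3 - <<'E'
from h import *
im,s=grab("wrist","w18"); print(s["ee_pos"],yaw(s),s["joint_pos"],s["width"],s["ft_force"])
print("B",ringfit(im,s,(588,-23),sel=lambda p:p[1]<190))
print("C",ringfit(im,s,(537.3,-108),sel=lambda p:p[1]<250))
cv2.imwrite("pics/w18a.png",cv2.resize(im[180:360,180:340],None,fx=3.3,fy=3.3,interpolation=cv2.INTER_CUBIC))
E
```

```text
[587.532 -22.282 204.296] 75.5445493657281 [ 0.715  0.443 -0.969  1.584  0.374  1.313  1.014] 12.45689751742508 [-0.084  0.123 -1.646]
B (array([588.186, -23.091]), 30, np.float64(0.24428062684624255))
C (array([ 537.573, -108.214]), 83, np.float64(0.18365759520404837))
```

View pics/w18.png

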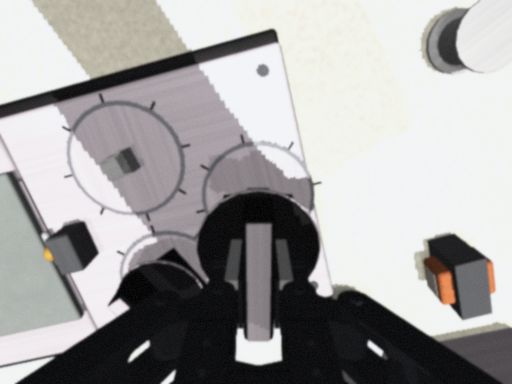

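View pics/w18a.png

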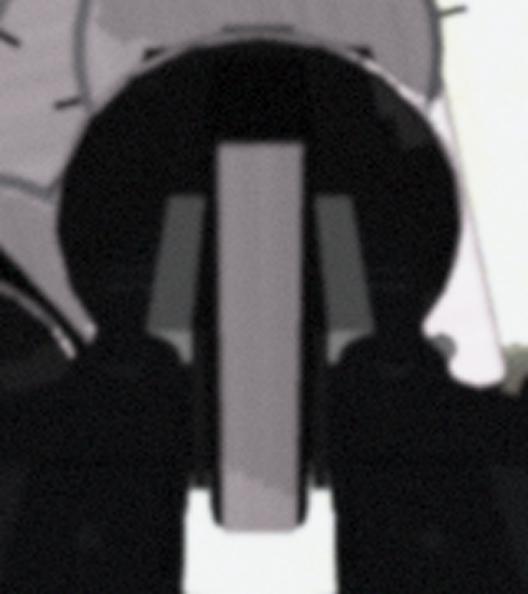

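```bash
python3 - <<'E'
from h import *
im,s=load("w18"); C=cam("wrist",s)
P=[(216,143),(304,143),(304,530),(218,530)]
quad(C,P,(180,180),3.3,209.9)
W=np.mean([ray(C,180+(x+.5)/3.3-.5,180+(y+.5)/3.3-.5,209.9) for x,y in P],0)
print(tool(s,W-s["ee_pos"]), tool(s,np.array([588.0,-23.1,0])-W))
E
```

```text
centre [589.172 -22.982] [10.6 @75.5] [58.1 @-13.8] [11.8 @-104.5] [58.1 @165.0] 
[-5.603 -1.763 -0.268] [209.9     1.108  -0.407]
```

Emit:
step_arm:
  steps: "10 1 -0.7 0 0 0; 8 0 0 0 0 0; 0 0 0 0 0 0; 0 0 0 0 0 0; 0 0 0 0 0 0"

```text
time_s: 43.8
ee_pos: [586.5, -23.0, 186.6]
eef_rot: [[0.001, -0.968, 0.25], [-0.0, 0.25, 0.968], [-1.0, -0.001, 0.0]]
ft_force: [-0.8, -1.0, -1.4]
width: 12.2
```

Emit:
step_arm:
  steps: "5 0 0 0 0 0; 4 0 0 0 0 0; 4 0 0 0 0 0; 3 0 0 0 0 0; 0 0 0 0 0 0"

```text
time_s: 44.42
ee_pos: [586.3, -22.9, 170.0]
eef_rot: [[-0.0, -0.968, 0.25], [0.0, 0.25, 0.968], [-1.0, 0.0, 0.0]]
ft_force: [0.2, 0.5, -1.8]
width: 12.6
```

Emit:
step_arm:
  steps: "4 0 0 0 0 0; 3 0 0 0 0 0; 3 0 0 0 0 0; 2 0 0 0 0 0; 0 0 0 0 0 0"

```text
time_s: 45.05
ee_pos: [586.3, -23.0, 158.1]
eef_rot: [[-0.0, -0.968, 0.25], [0.0, 0.25, 0.968], [-1.0, 0.0, 0.0]]
ft_force: [0.2, 1.3, -1.1]
width: 12.5
```

Emit:
step_arm:
  steps: "1 0 0 0 0 0; 1 0 0 0 0 0; 1 0 0 0 0 0; 1 0 0 0 0 0; 0 0 0 0 0 0"

```text
time_s: 45.68
ee_pos: [586.6, -23.0, 156.3]
eef_rot: [[0.001, -0.968, 0.25], [-0.001, 0.25, 0.968], [-1.0, -0.001, -0.001]]
ft_force: [-8.3, -1.4, 18.4]
width: 12.0
```

Home (156.3 against 56.4 at the grasp). Release and back off.

Emit:
step_arm:
  steps: "0 0 0 0 0 0; 0 0 0 0 0 0; 0 0 0 0 0 0; -40 0 0 0 0 0; -50 0 0 0 0 0"
  gripper: -0.1

```text
time_s: 46.3
ee_pos: [585.7, -23.2, 244.4]
eef_rot: [[-0.002, -0.968, 0.25], [0.0, 0.25, 0.968], [-1.0, 0.002, -0.0]]
ft_force: [0.8, 0.6, -0.1]
width: 38.3
```

Emit:
step_arm:
  steps: "-50 0 0 0 0 0; 0 50 0 0 0 0; 0 30 0 0 0 0; 0 0 0 0 0 0; 0 0 0 0 0 0"

```text
time_s: 46.92
ee_pos: [509.3, -3.6, 294.4]
eef_rot: [[0.0, -0.968, 0.251], [-0.001, 0.251, 0.968], [-1.0, -0.001, -0.0]]
ft_force: [0.1, 0.2, -0.2]
width: 38.5
```

```bash
python3 - <<'E'
from h import *
im,s=grab("wrist","w19"); print(s["ee_pos"],s["time_s"])
im,s=grab("top","t19"); cv2.imwrite("pics/t19a.png",cv2.resize(im[90:250,90:450],None,fx=2.2,fy=2.2,interpolation=cv2.INTER_CUBIC))
im,s=grab("scene","s19"); cv2.imwrite("pics/s19a.png",cv2.resize(im[120:330,60:340],None,fx=2.8,fy=2.8,interpolation=cv2.INTER_CUBIC))
E
```

```text
[509.298  -3.628 294.39 ] 46.925
```

View pics/w19.png

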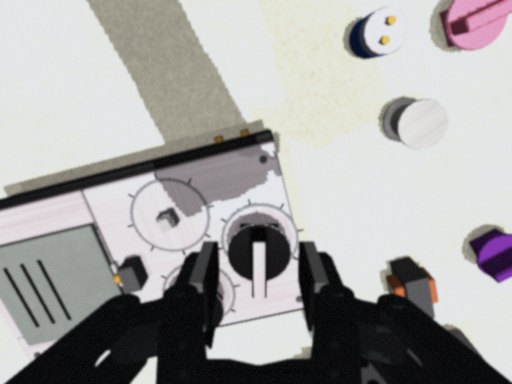

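View pics/s19a.png

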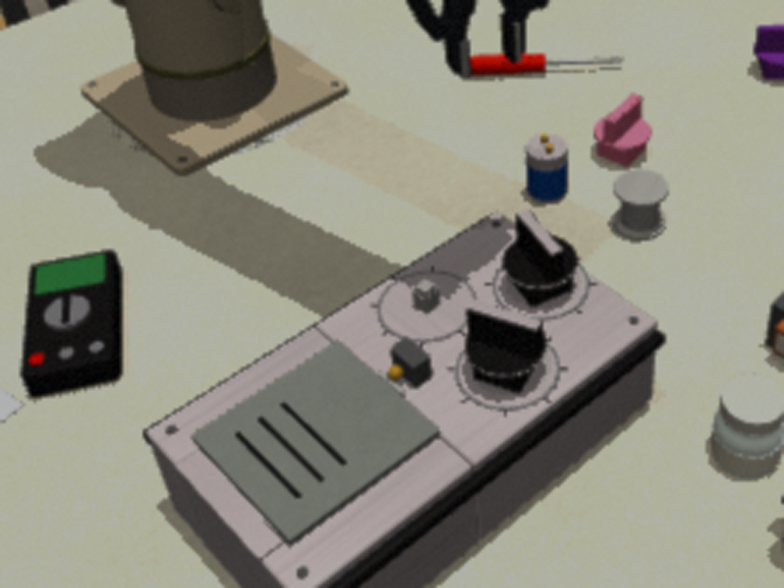

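View pics/t19a.png

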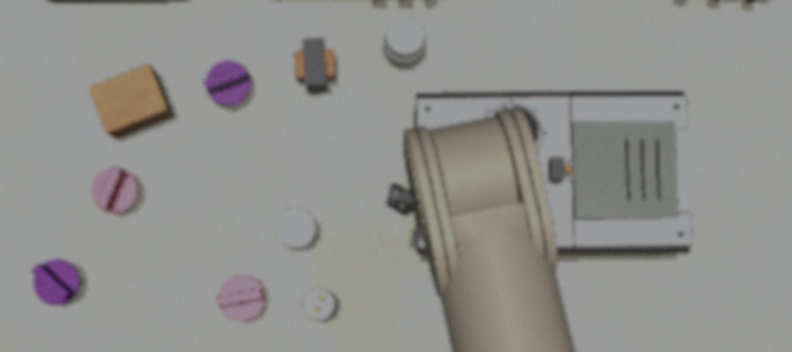

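```bash
python3 - <<'E'
from station import r
print(r.job_done()); print(r.sense()["time_s"])
E
```

```text
the job is handed in; nothing more can be done
None
the job is handed in; nothing more can be done
```

The job is finished and handed in at about 47 s of the 210 s allowed, with the gripper open and clear of everything.

- **Battery packs:** Both stand in the bay, one per slot. Each touched the floor at the height expected (pack underside at about 20 mm) with 13–15 N. A later wrist picture showed both lying level.
- **Bay door:** I swung it over and pressed it near its edge. At 18.6 N the fingertips were at about 109.7 mm, against 110 mm for the outer face when fully shut. I then pressed 1 mm further. The last pictures, taken with nothing touching it, show it flat. I had no direct reading of the door angle.
- **Control knobs:** Only two black knobs were on the bench.
  - One is on the far shaft and the other on the end shaft, each turned to match its square.
  - Both bottomed on the panel with 13 N and 18 N, at the same height above it as in the grasp (within 0.1 mm).
  - The shaft nearest the robot stays bare, and no black knob is left on the bench.
- **Everything else:** The bystanders, the pink and purple lookalikes and the other bench items were not touched, and nothing appeared knocked aside.

**Door contact:** While the door was being pushed upright, its edge rode up under the gripper's knuckles with about 12 N. This is below the 40 N limit. I raised the tool and carried on.

**Camera disagreement:** The overhead camera read about 10 mm off the wrist camera in x for the one pack I compared. I used the wrist camera throughout, and its readings agreed with each other to about 1–2 mm.

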